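# Prop the storage cabinet open and move the control unit to its test cradle

## Task

Push the spring-closing door of the clear cabinet wide open (close to square with the front) and prop it there with the sloped rubber wedge standing on the bench, not with the plain block. Then reach in, take out the control unit, set it down upright on the grey pad and let go; take it again by the rib on its top and lower it into the test cradle so that it lies flat between the walls and end lips. Leave the door propped on the wedge and do not disturb the other things.

Things in the scene. Friction and masses are not known exactly. Their poses are not given: they have to be found in the camera images.
- cabinet: Fixed clear acrylic cabinet, 300 wide (y), 200 deep (x), 210 high. Origin: bench level, mid-width, in the plane of its open front; x points into the cabinet, y to its left seen from the robot, z up. Floor panel 12 thick, walls 10: 280 wide inside. The 10 thick roof starts 75 behind the front; before it the bay is open above, too narrow a slot for a gripper while the door is shut.
- hinge_axis (a point): Point on the door's vertical hinge axis at bench level: 8 in front of the cabinet front, at its right-hand edge (-y of the cabinet by 150). Same axes as the cabinet.
- door (a joint): Angle of the clear door about its vertical hinge at the right, rad: 0 shut, grows as the free left edge swings to the robot, stop at 1.9. A spring pulls it shut (0.32 Nm shut, 0.46 Nm at 1.7); no latch. Door 12 thick (centred on the hinge axis), 385 wide, from 12 to 205 above the bench: a 12 gap beneath. Wide open: 1.2 or more; at 1.5 to 1.7 a gripper has room in the opening.
- door_flange (a point): Point on the door's lower edge, mid-thickness, 345 from the hinge axis, 12 above the bench. Axes are the door's: y from hinge to free edge, x (when shut) into the cabinet. It lies on the opaque pull flange: the free edge, which stands out 85 past the cabinet's left wall with free space behind, so it can be pushed open from behind, also with the wedge itself.
- wedge: Loose black rubber door wedge, 140 long, 36 wide, 0.3 kg. Origin: centre of underside. Slope from 6 high at the toe (x=-70) to 34 at x=+15, then level to the heel (x=+70). A grip rib crosses its top: 16 thick (x), 36 wide (y), centred at x=+60, 34 to 78 high. Toe first under the 12 gap, the slope meets the door's lower edge 52 from the origin; left there, it holds the door open.
- block: Loose black rubber block that looks much like the wedge (same 140 x 36 size and grip rib) but is a plain 34 high block without slope. Not needed; leave it. Origin: centre of the underside.
- unit: Loose control unit, 0.28 kg, starts in the cabinet: aluminium housing 110 (x) x 52 (y) x 34; black upright rib on top, 20 thick (x), 44 wide (y), centred at x=+25, 34 to 68 high. Origin: centre of underside. The plain end (x=-55) faces the opening, 0 to 10 behind the front; its 52 sides can be held there, tool upright or tilted. In the cradle only the rib leaves room for fingers, across its 20.
- pad: Fixed flat grey pad on the bench, 150 (x) x 110 (y) x 4 thick, clear of other things: place to set the unit down. Origin: centre of the underside; its top is 4 above the bench.
- cradle: Fixed test cradle: 150 (x) x 90 (y) base plate 8 thick; two black side walls along x, rising to 58 above the bench, 62 apart inside; low end lips across x, rising to 18, 130 apart inside. The unit lies between walls and lips, either way round. Origin: centre of the underside.
- carton_in: Small cardboard carton 45 x 75 x 60 in the back of the cabinet on the hinge side; bystander. Origin: centre of the underside.
- carton: Cardboard carton 70 x 110 x 50 on the bench; bystander. Origin: centre of the underside.
- jar: Jar, 54 across and 75 high; bystander. Origin: centre of the underside.
- mouse: Computer mouse, 105 x 60 x 32; bystander. Origin: centre of the underside.
- spanner: Spanner lying on the bench; bystander. Origin: centre of the underside.

How it is judged:
On the way, in this order (a step that is already met when the one before it is completed fails the run):
1. the door stands wide open (1.2 rad or more), resting on the wedge, which stands on the bench released; the robot touches neither (value of joint door above 1.2 rad and contact force between wedge and door above 0.1 N and height (world z) of wedge below 0.006 m and angle between wedge's own z axis and vertical below 0.15 rad and contact force between each of the arm, the fingers and door below 0.05 N and contact force between the fingers and wedge below 0.05 N and velocity of joint door between -0.05 and 0.05 rad/s), for 0.4 s.
2. the control unit is set down upright on the grey pad and let go (horizontal distance between unit and pad below 0.06 m and height (world z) of unit below 0.01 m and angle between unit's own z axis and vertical below 0.08 rad and contact force between the fingers and unit below 0.05 N and linear speed of unit below 0.02 m/s), for 0.2 s.
3. the control unit is lifted off the pad again (height (world z) of unit above 0.025 m), for 0.1 s.
At the end, for the whole second after the job is handed in: The unit lies at rest and flat on the cradle floor between walls and lips (16 mm lengthwise, 9 mm sideways, 0.2 rad, either way round); the door still stands at 1.2 rad or more, at rest and leaning on the wedge, which stands flat on the bench (x of unit in the frame of cradle between -0.016 and 0.016 m and y of unit in the frame of cradle between -0.009 and 0.009 m and z of unit in the frame of cradle between 0.004 and 0.012 m and angle between the x axis of unit and the x axis of cradle, either way round below 0.2 rad and angle between unit's own z axis and vertical below 0.08 rad and linear speed of unit below 0.02 m/s and value of joint door above 1.2 rad and contact force between wedge and door above 0.1 N and height (world z) of wedge below 0.006 m and angle between wedge's own z axis and vertical below 0.15 rad and velocity of joint door between -0.05 and 0.05 rad/s); the robot touches nothing.
It fails at once if a bystander (plain block, cartons, jar, mouse, spanner) is shoved more than 40 mm (distance of any of block, carton_in, carton, jar, mouse, spanner from where it was at the start of the episode above 0.04 m).
It also fails if it takes over 72 s, if anything falls off the work surface, if the arm or the gripper's body presses on something with over 40 N, if the wrist force passes 120 N, or if a joint passes its speed limit or range.

## Robot

A 6-joint arm with a two-finger parallel gripper is mounted at the origin on the work surface. World frame = base frame: x ahead of the robot, y to its left, z up, the work surface at z = 0. Lengths are in m, angles in rad, forces in N, time in s.
With the tool pointing down it reaches from about 0.425 to 0.95 m from the base axis. Payload 3.5 kg.
Tool frame: the origin (TCP) lies on the centre line of the jaws, within the pads' length; the fingertips stand 8 mm ahead of it and the grasp point (between the pads) lies 11 mm behind it; z points along the fingers, y is the line along which they close (so a half turn about z gives the same grasp; the last joint's range is limited). The gripper opens to 85 mm and grips with 20 to 120 N. Pads are 22 mm wide; open, the fingers measure 114 mm over their backs; the gripper's body (76 mm by 85 mm) begins 54 mm behind the grasp point. The pads swing forward as they close: fully open they stand 13 mm farther back than shut.
Start: joints at [1.021, 0.286, 1.577, -0, 1.279, -0.15], TCP at [0.263, 0.622, 0.217] pointing down, gripper open.
Joint ranges: [-2.77, 2.77], [-0.9, 2.22], [0.21, 2.48], [-1.53, 4.67], [0.24, 2.81], [-2.84, 2.84]. Speed limits (rad/s): [2.79, 2.79, 3.14, 3.14, 3.14, 3.14].

## Interface

Orientations are given as a unit quaternion [x, y, z, w].
In Python, from plant import ctrl gives the robot as it stands. The module is installed in compiled form; this text tells all that it offers.
- The arm moves only by the tool send_rows, never from a script. Its argument "steps" is a list of rows, each a list of 5 numbers: the shift along the tool's x, y, z in m, then the turn about the tool's z in degrees, then the opening, from -1 (shut) to 1 (fully open). A call has 1 to 12 rows; each row is the pose to reach, as a shift and turn from the pose commanded when the call began, along the tool's axes at that moment; what a row does not reach only later rows make up. A row lasts 1/10 s, in which the tool goes at most 50 mm and 8.59 degrees, less where a joint would pass 70% of its speed; a pose out of reach is approached as far as the arm can. A call with a gripper value outside its range is refused whole. The fingers move at their own pace and stop on an object; "squeeze" is the grip in N (left out, the last holds). Time passes only in rows, so rows that repeat a pose let the fingers close. It gives the time, the measured TCP pose, the force, the opening and the grip force at its end, in the units of the state.
- ctrl.get_state(): the state, without advancing time (a new reading comes with each control period).
- ctrl.read_camera(name): name is "side" or "top" or "wrist"; returns the picture (384x512x3 uint8, red, green, blue); there is no depth.
- ctrl.calibration(name): a dict with "intrinsics" (3x3 intrinsics, pixels), "k1" (the pictures are not rectified: a ray, as slopes to the right and down, at radius r is drawn at 1 + k1 r^2 times it, then the intrinsics apply), "extrinsics" (4x4, takes a point from world to camera coordinates); the wrist camera has in their place "tool_from_camera" (4x4, takes a point from camera to tool coordinates, whose origin is the TCP and whose axes are the flange's). Camera axes: x right, y up, looking along -z (the intrinsics and any distortion apply to the point x, -y, -z); pixel columns grow to the right and rows downward; lengths in m; the calibration is good to about 2 mm. A picture is of the moment at which its call begins: read the wrist's pose just before it. calibration takes no time and is no camera call.
- ctrl.sign_off(): hands the job in; it is judged then, once.
The state is a dict: "time": time; "qpos": joint angles; "dq": joint speeds; "joint_efforts": joint torques, N m; "eef_pos": TCP position; "tcp_rot": TCP orientation; "contact_force": force on the tool from outside, world axes, zero at the start; "wrist_torque": the same for the moment, N m; "opening": opening from 0.0 (shut) to 1.0 (fully open); "finger_force": force on a finger pad.
Only numpy, scipy, OpenCV 4.12 (cv2) and the standard library are available. Lean on these libraries where they do the work, as an engineer would, in place of code of your own. Each camera call takes 0.05 s, during which the arm holds its last target. There are 200 camera calls.

## Working session

There is one attempt and no reset: what is moved stays moved. The work goes in short steps, Python scripts to look and compute and a tool call to move; the robot and the scene stay as the last step left them, time stands still between calls to the robot, and variables do not carry over. Pictures are saved under pics/ and viewed, at most 10 in all, crops included, and the job is handed in when it is done.

Besides the shell and the picture viewer there is one more tool, called after ">>>" by a JSON object that holds its "api" and its "payload". send_rows: Moves the arm, as the interface text tells. Its arguments: {"type":"object","properties":{"steps":{"type":"array","items":{"type":"array","items":{"type":"number"}}},"squeeze":{"type":"number"}},"required":["steps"]}

```bash
mkdir -p pics
cat > h.py <<'E'
import numpy as np, cv2
from plant import ctrl
from scipy.spatial.transform import Rotation as R
def cal(n):
    c=ctrl.calibration(n); K=np.array(c["intrinsics"]); k1=c["k1"]
    if n=="wrist":
        s=ctrl.get_state(); T=np.eye(4); T[:3,:3]=R.from_quat(s["tcp_rot"]).as_matrix(); T[:3,3]=s["eef_pos"]
        E=np.linalg.inv(T@np.array(c["tool_from_camera"]))
    else: E=np.array(c["extrinsics"])
    return K,k1,E
def proj(C,P):
    K,k1,E=C; P=np.atleast_2d(P); p=(E[:3,:3]@P.T).T+E[:3,3]
    s=np.c_[p[:,0],-p[:,1]]/-p[:,2:3]; s=s*(1+k1*(s**2).sum(1,keepdims=True))
    return s@K[:2,:2].T+K[:2,2]
def ray(C,uv):
    K,k1,E=C; uv=np.atleast_2d(uv).astype(float)
    d=cv2.undistortPoints(uv.reshape(-1,1,2),K,np.array([k1,0,0,0,0.]))[:,0]
    v=np.c_[d[:,0],-d[:,1],-np.ones(len(d))]@E[:3,:3]
    return -E[:3,:3].T@E[:3,3],v
def at(C,uv,z):
    o,v=ray(C,uv); return o+v*((z-o[2])/v[:,2:3])
def tri(obs):
    A=np.zeros((3,3));b=np.zeros(3)
    for C,uv in obs:
        o,v=ray(C,uv); v=v[0]/np.linalg.norm(v[0]); M=np.eye(3)-np.outer(v,v); A+=M;b+=M@o
    x=np.linalg.solve(A,b); return x,[float(np.linalg.norm(proj(C,x)[0]-uv)) for C,uv in obs]
E
python3 - <<'E'
from h import *
for n in("top","side"):
    im=ctrl.read_camera(n)[:,:,::-1]; cv2.imwrite(f"pics/{n}0raw.png",im); cv2.imwrite(f"pics/{n}0.png",cv2.resize(im,(800,600),interpolation=cv2.INTER_CUBIC))
    K,k1,E=cal(n); print(n,K.round(1).tolist(),k1,(-E[:3,:3].T@E[:3,3]).round(3),E[:3,:3].round(2).tolist())
print(ctrl.get_state(), np.array(ctrl.calibration("wrist")["tool_from_camera"]).round(3).tolist())
E
```

```text
top [[416.1, 0.0, 259.1], [0.0, 416.1, 198.8], [0.0, 0.0, 1.0]] 0.03677613530850386 [0.286 0.098 1.368] [[0.0, -1.0, 0.0], [0.98, 0.0, 0.19], [-0.19, 0.0, 0.98]]
side [[397.3, 0.0, 256.5], [0.0, 397.3, 192.2], [0.0, 0.0, 1.0]] -0.13227928819816304 [ 0.007 -0.598  0.721] [[0.81, -0.59, 0.02], [0.35, 0.51, 0.79], [-0.48, -0.63, 0.61]]
{'time': 0.1, 'qpos': array([ 1.02102776e+00,  2.87080023e-01,  1.57803242e+00,  1.87991956e-05,
        1.27860926e+00, -1.50005117e-01]), 'dq': array([-0.00187656, -0.00403964, -0.00319978, -0.00098013, -0.00230797,
       -0.00107497]), 'joint_efforts': array([ 1.21558267e-03, -4.07297480e+01, -2.93699723e+01, -9.87346243e-05,
        3.47174828e-03,  1.17725759e-05]), 'eef_pos': array([0.26235104, 0.62125061, 0.21558259]), 'tcp_rot': array([ 1.98555963e-01,  9.80088974e-01, -9.96940242e-04, -3.73362436e-04]), 'contact_force': array([-0.7151931 ,  0.42305364, -0.27617284]), 'wrist_torque': array([ 0.04583217,  0.02480121, -0.00670719]), 'finger_force': 0.0, 'opening': 0.998871762013194} [[-0.001, 0.952, 0.306, 0.079], [1.0, 0.001, 0.0, 0.001], [-0.0, 0.306, -0.952, -0.157], [0.0, 0.0, 0.0, 1.0]]
```

View pics/top0.png

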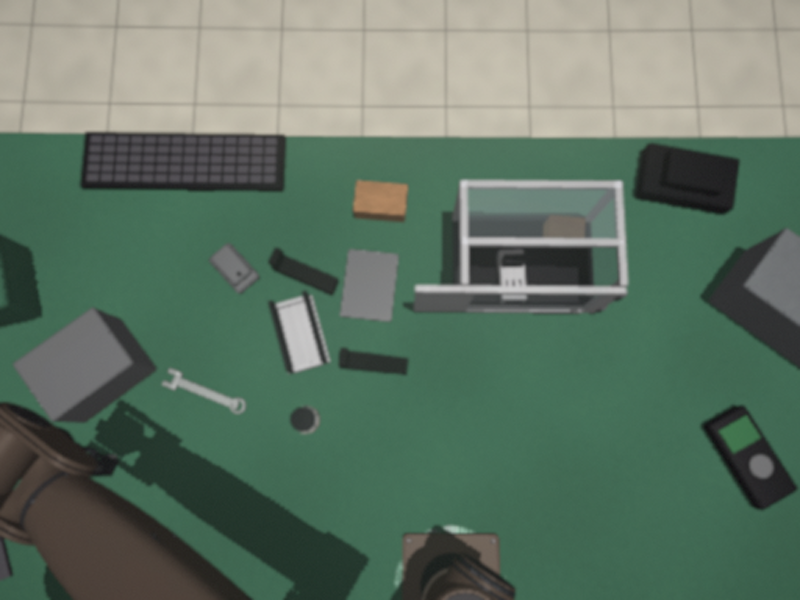

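View pics/side0.png

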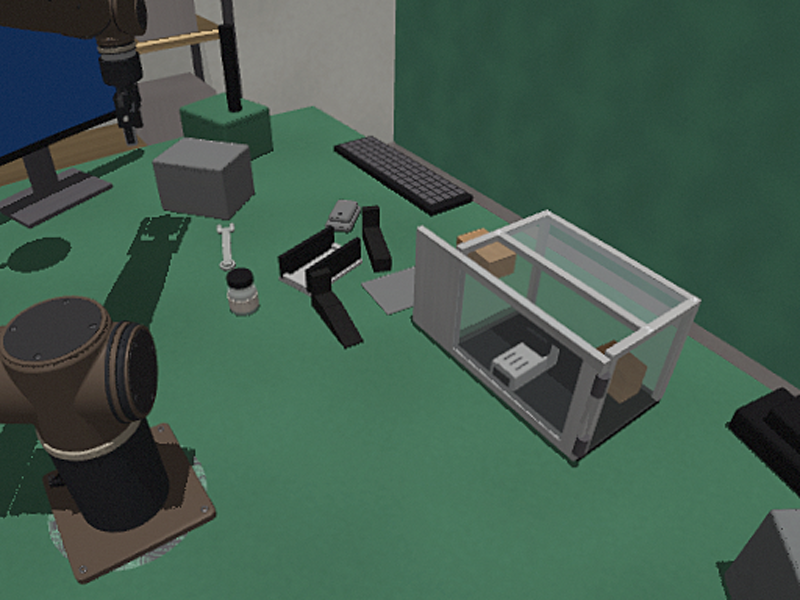

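The top view shows two black candidates, at (275-335, 255-290) and (340-408, 350-372). It also shows the cradle at about (300,332), the pad at about (370,285) and the cabinet front edge with the door at y≈290. I'll zoom in to tell wedge from block and to get fine pixel positions.

Run:
```python
from h import *
t=cv2.imread("pics/top0raw.png");s=cv2.imread("pics/side0raw.png")
def crop(im,x,y,w,h,k,g=10):
    c=cv2.resize(im[y:y+h,x:x+w],None,fx=k,fy=k,interpolation=cv2.INTER_CUBIC)
    c=np.clip(c.astype(float)*1.6,0,255).astype(np.uint8)
    for i in range(0,w,g): cv2.line(c,(i*k,0),(i*k,6),(0,255,255),1); cv2.putText(c,str(x+i),(i*k,14),0,.3,(0,255,255),1) if i%20==0 else 0
    for j in range(0,h,g): cv2.line(c,(0,j*k),(6,j*k),(0,255,255),1); cv2.putText(c,str(y+j),(8,j*k+4),0,.3,(0,255,255),1) if j%20==0 else 0
    return c
a=crop(s,170,120,130,110,6); cv2.imwrite("pics/c1.png",a[:600,:800])
b=np.vstack([crop(t,165,155,100,88,5)[:440],]) ; 
d=crop(t,260,110,150,95,5)
e=np.zeros((600,800,3),np.uint8)
b=crop(t,165,155,100,90,6); cv2.imwrite("pics/c2.png",b)
cv2.imwrite("pics/c3.png",d)
```

```text
(no output)
```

View pics/c1.png

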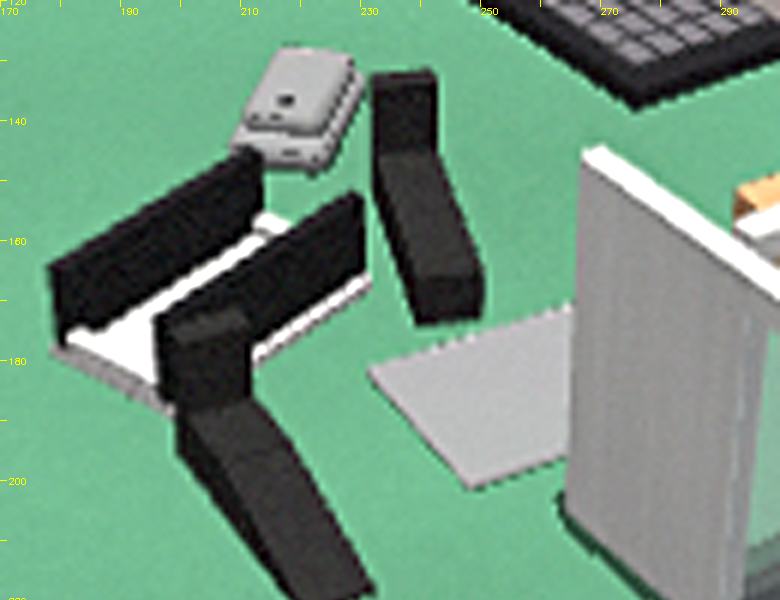

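View pics/c2.png

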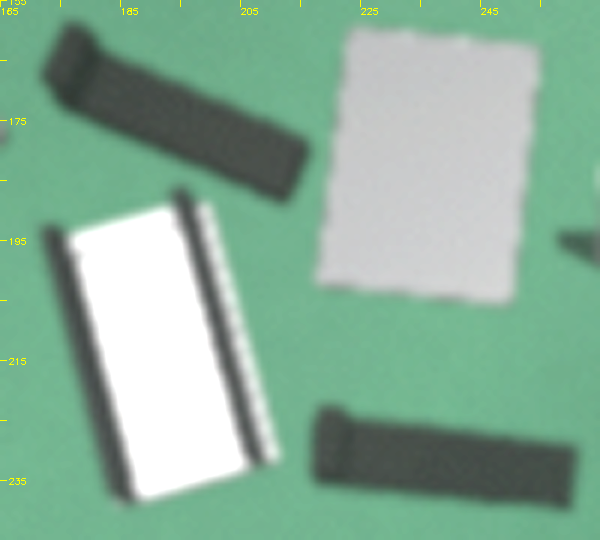

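View pics/c3.png

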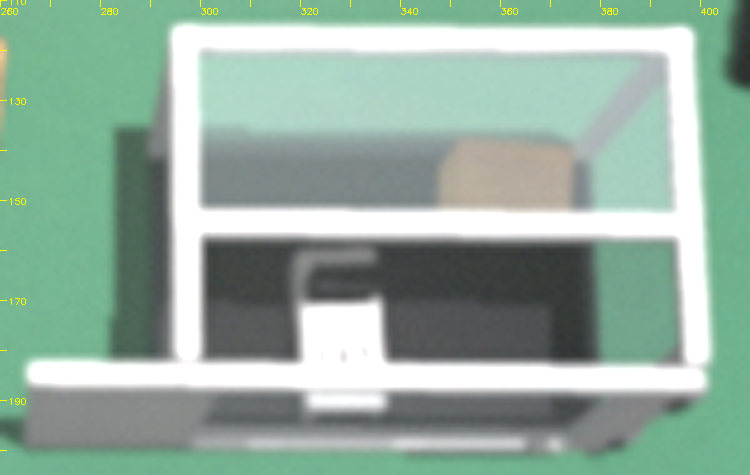

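The slope shows on the near piece, so the wedge is at top (218-259, 222-239) and side (197-232, 172-220). The far one is the plain block. Now I'll fit the poses from both views.

```bash
cat > fit.py <<'E'
from h import *
from scipy.optimize import least_squares
def fit(name,pts,x0):
    # pts: (cam, local xyz, uv); solves x,y,yaw (+ z as check)
    Cs={n:cal(n) for n in set(p[0] for p in pts)}
    L=np.array([p[1] for p in pts],float); uv=np.array([p[2] for p in pts])
    def f(q):
        c,s=np.cos(q[2]),np.sin(q[2]); W=np.c_[c*L[:,0]-s*L[:,1]+q[0],s*L[:,0]+c*L[:,1]+q[1],L[:,2]+(q[3] if len(q)>3 else 0)]
        return np.concatenate([proj(Cs[p[0]],w)[0]-u for p,w,u in zip(pts,W,uv)])
    for q0 in (x0,list(x0)+[0]):
        r=least_squares(f,q0,loss="soft_l1"); print(name,r.x.round(4),"res",np.abs(r.fun).max().round(1),r.fun.round(1).tolist() if len(q0)==3 else "")
E
python3 - <<'E'
from fit import *
T,S="top","side"
fit("wedge",[(T,(-70,-18,6),(258.7,239.3)),(T,(-70,18,6),(260.5,229.8)),(T,(68,-18,78),(216.8,235.3)),(T,(68,18,78),(218.2,222.5)),(T,(52,18,78),(223.3,223.3)),
 (S,(68,-18,78),(196.7,173.3)),(S,(68,18,78),(210,171.5)),(S,(52,18,78),(211.7,174)),(S,(52,-18,78),(198.7,176.7)),(S,(-70,18,6),(232.5,218.3))] and [(a,tuple(v/1000 for v in b),c) for a,b,c in [(T,(-70,-18,6),(258.7,239.3)),(T,(-70,18,6),(260.5,229.8)),(T,(68,-18,78),(216.8,235.3)),(T,(68,18,78),(218.2,222.5)),(T,(52,18,78),(223.3,223.3)),
 (S,(68,-18,78),(196.7,173.3)),(S,(68,18,78),(210,171.5)),(S,(52,18,78),(211.7,174)),(S,(52,-18,78),(198.7,176.7)),(S,(-70,18,6),(232.5,218.3))]],(.3,.2,1.5))
m=lambda l:[(a,tuple(v/1000 for v in b),c) for a,b,c in l]
fit("pad",m([(T,(75,55,4),(223,160)),(T,(75,-55,4),(254.3,162.5)),(T,(-75,-55,4),(249.5,205.5)),(T,(-75,55,4),(217.3,201.8)),(S,(-75,55,4),(231.5,182)),(S,(-75,-55,4),(249.5,201))]),(.5,.2,0))
# wall mid-tops; wall mid y unknown ~ 31+t/2
fit("cradle",m([(T,(75,31,58),(176,193)),(T,(75,-31,58),(193,187.5)),(T,(-75,31,58),(188,237.5)),(T,(-75,-31,58),(206,232)),
 (S,(-75,-31,58),(197,172.3)),(S,(75,-31,58),(228.5,152.3)),(S,(-75,45,0),(178.5,178.5))]),(.4,.3,.2))
fit("cab",m([(T,(200,150,210),(293.3,115)),(T,(200,-150,210),(396.5,115.5)),(T,(75,140,210),(300,156)),(T,(75,-140,210),(395,156.8)),(T,(-8,235,205),(264.5,184.5)),
 (S,(200,150,210),(350,135.7)),(S,(200,-150,210),(446,191.5)),(S,(-8,235,205),(267.5,146)),(S,(0,-150,0),(368,295.5))]),(.55,-.1,0))
fit("block",m([(T,(-70,-18,34),(213,189)),(T,(-70,18,34),(216.5,180)),(S,(-70,-18,0),(239.5,173.8)),(S,(-70,18,0),(250,173)),(S,(68,18,78),(242,131.5)),(S,(68,-18,78),(232,132.3))]),(.5,.3,1.2))
print(at(cal(T),[(195,270)],.075))
E
```

```text
wedge [0.4605 0.1536 1.5752] res 20.1 [2.9, -20.1, 1.2, 0.2, 1.0, -19.3, -0.6, 5.0, -0.6, 4.1, 18.7, -5.6, -5.5, 0.3, -4.3, 0.5, 19.6, -6.4, -0.5, -0.7]
wedge [ 0.4674  0.1561  1.51   -0.0096] res 22.6 
pad [ 0.6046  0.1681 -0.09  ] res 1.4 [-0.3, -0.8, 0.6, -0.4, 1.2, -0.0, 0.5, 0.6, -0.7, -1.4, -0.6, -0.7]
pad [ 0.6068  0.1699 -0.0999 -0.0072] res 1.0 
cradle [0.4936 0.3096 0.3019] res 1.7 [-0.8, -0.2, 0.9, -0.3, -0.4, -0.0, 0.6, -0.3, -1.7, 0.5, -0.1, -1.1, 0.3, 1.0]
cradle [0.4935 0.3094 0.3021 0.0006] res 1.7 
cab [ 0.5566 -0.1582 -0.0074] res 2.3 [0.9, 0.6, 0.1, 0.9, -2.1, 0.6, 0.2, 0.7, 0.3, 0.2, -0.2, -1.9, 1.0, -0.4, 0.4, -2.3, 0.7, -1.3]
cab [ 0.5589 -0.1583 -0.0042 -0.0052] res 2.4 
block [0.6191 0.3055 1.5451] res 18.3 [2.9, -18.1, -1.1, 1.5, 16.8, -3.5, -3.1, 0.8, -18.3, 2.3, 1.1, -1.4]
block [ 0.6213  0.3083  1.5434 -0.0041] res 18.4 
[[0.31187136 0.28775992 0.075     ]]
```

Run:
```python
from fit import *
T,S="top","side"
m=lambda l:[(a,(b[0]/1000,-b[1]/1000,b[2]/1000),c) for a,b,c in l]
fit("wedge",m([(T,(-70,-18,6),(258.7,239.3)),(T,(-70,18,6),(260.5,229.8)),(T,(68,-18,78),(216.8,235.3)),(T,(68,18,78),(218.2,222.5)),(T,(52,18,78),(223.3,223.3)),
 (S,(68,-18,78),(196.7,173.3)),(S,(68,18,78),(210,171.5)),(S,(52,18,78),(211.7,174)),(S,(52,-18,78),(198.7,176.7)),(S,(-70,18,6),(232.5,218.3))]),(.4,.17,1.5))
fit("block",m([(T,(-70,-18,34),(213,189)),(T,(-70,18,34),(216.5,180)),(S,(-70,-18,0),(239.5,173.8)),(S,(-70,18,0),(250,173)),(S,(68,18,78),(242,131.5)),(S,(68,-18,78),(232,132.3))]),(.5,.3,1.2))
s=ctrl.get_state();print(R.from_quat(s["tcp_rot"]).as_matrix().round(3))
```

```text
wedge [0.4322 0.1547 1.4808] res 2.0 [2.0, 1.4, 1.2, -0.1, -0.2, -0.8, -0.3, 0.5, -0.3, 0.2, 0.6, 0.6, -1.1, -1.2, -0.3, -0.9, 1.0, 0.1, -0.1, -0.8]
wedge [ 0.433   0.156   1.4797 -0.0029] res 1.6 
block [0.6197 0.3015 1.148 ] res 1.2 [-0.5, -0.2, 0.7, -0.9, -0.7, 1.2, 0.1, 0.8, 0.3, -0.7, -0.5, -0.5]
block [6.1960e-01 3.0130e-01 1.1479e+00 4.0000e-04] res 1.1 
[[-0.921  0.389 -0.001]
 [ 0.389  0.921 -0.002]
 [ 0.    -0.002 -1.   ]]
```

```bash
cat > go.py <<'E'
from h import *
import sys
# usage: go.py "x y z az_deg" ... : shift in mm along tool axes and turn from the present pose
s=ctrl.get_state(); M=R.from_quat(s["tcp_rot"]).as_matrix()
az=np.degrees(np.arctan2(M[1,0],M[0,0]))
print("t",round(s["time"],2),"tcp",(s["eef_pos"]*1000).round(1),"az",az.round(2),"F",s["contact_force"].round(1),"open",round(s["opening"],3),"ff",round(s["finger_force"],1),"q",s["qpos"].round(2))
for a in sys.argv[1:]:
    v=[float(t) for t in a.split()]
    d=M.T@(np.array(v[:3])/1000-s["eef_pos"])*1000; t=-(v[3]-az); t=(t+180)%360-180
    print(a,"->",d.round(1),"turn",t.round(1))
E
python3 go.py "437 215 200 174.8"
```

```text
t 0.1 tcp [262.4 621.3 215.6] az 157.09 F [-0.7  0.4 -0.3] open 0.999 ff 0.0 q [ 1.02  0.29  1.58  0.    1.28 -0.15]
437 215 200 174.8 -> [-319.  -306.2   16.1] turn -17.7
```

>>> {"api": "send_rows", "payload": {"steps": [[-0.035,-0.034,0.002,-2,-0.4],[-0.07,-0.067,0.004,-4,-0.4],[-0.105,-0.1,0.006,-6,-0.4],[-0.14,-0.134,0.008,-8,-0.4],[-0.175,-0.168,0.01,-10,-0.4],[-0.21,-0.2,0.012,-12,-0.4],[-0.245,-0.235,0.014,-14,-0.4],[-0.28,-0.27,0.016,-16,-0.4],[-0.319,-0.306,0.016,-17.7,-0.4],[-0.319,-0.306,0.016,-17.7,-0.4],[-0.319,-0.306,0.016,-17.7,-0.4]], "squeeze": 60}}

```text
time: 1.2
eef_pos: [0.4376, 0.2147, 0.2005]
tcp_rot: [0.047, 0.999, 0.0, -0.0]
contact_force: [-0.3, -0.0, 0.1]
opening: 0.301
finger_force: 0.0
```

```bash
python3 - <<'E'
from h import *
C=cal("wrist"); im=ctrl.read_camera("wrist")[:,:,::-1].copy(); cv2.imwrite("pics/w1raw.png",im)
yaw=1.480;o=np.array([.4325,.155]);u=np.array([np.cos(yaw),np.sin(yaw)]);n=np.array([-u[1],u[0]])
im=cv2.resize(im,(800,600))
for a,b,z in [(52,18,78),(68,18,78),(68,-18,78),(52,-18,78),(-70,18,6),(-70,-18,6)]:
    p=proj(C,np.r_[o+u*a/1000+n*b/1000,z/1000])[0]*1.5625; cv2.circle(im,tuple(int(v) for v in p),3,(0,0,255),-1)
cv2.imwrite("pics/w1.png",im)
E
python3 go.py
```

```text
t 1.25 tcp [437.1 215.8 200.5] az 174.72 F [-0.3 -0.  -1. ] open 0.296 ff 0.0 q [ 0.25 -0.12  2.04  0.    1.22 -1.23]
```

View pics/w1.png

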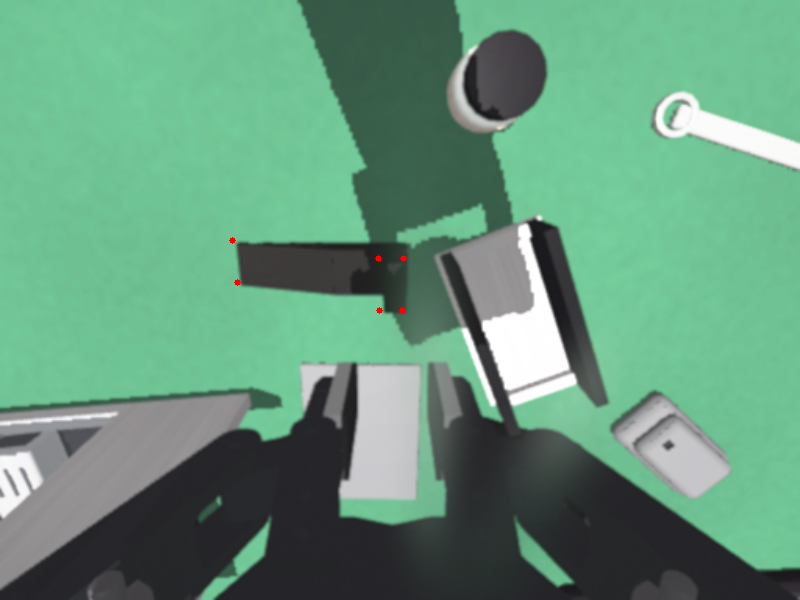

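The wrist view shows the rib at (384-407, 260-312), 2 mm further +y than fitted. The cradle wall corner, at (437,257), is close to the heel finger, so I'll grip a little further in +x with a narrow opening.

```bash
python3 go.py "443 216.5 49 174.8"
```

```text
t 1.25 tcp [437.1 215.8 200.5] az 174.72 F [-0.3 -0.  -1. ] open 0.296 ff 0.0 q [ 0.25 -0.12  2.04  0.    1.22 -1.23]
443 216.5 49 174.8 -> [ -5.9   1.2 151.5] turn -0.1
```

>>> {"api": "send_rows", "payload": {"steps": [[-0.006,0.001,0.04,0,-0.46],[-0.006,0.001,0.08,0,-0.46],[-0.006,0.001,0.11,0,-0.46],[-0.006,0.001,0.13,0,-0.46],[-0.006,0.001,0.142,0,-0.46],[-0.006,0.001,0.151,0,-0.46],[-0.006,0.001,0.151,0,-0.46],[-0.006,0.001,0.151,0,-1],[-0.006,0.001,0.151,0,-1],[-0.006,0.001,0.151,0,-1],[-0.006,0.001,0.151,0,-1]], "squeeze": 60}}

```text
time: 2.35
eef_pos: [0.4438, 0.2164, 0.0504]
tcp_rot: [0.046, 0.999, 0.0, 0.0]
contact_force: [-0.0, 0.3, -0.9]
opening: 0.167
finger_force: 61.4
```

```bash
python3 go.py "660 150 160 90" "660 150 160 130" "500 190 160 150" "680 55 120 90" "680 55 50 90"
```

```text
t 2.35 tcp [443.8 216.4  50.4] az 174.77 F [-0.   0.3 -0.9] open 0.167 ff 61.4 q [ 0.25  0.1   2.13  0.    0.91 -1.23]
660 150 160 90 -> [-221.4  -46.3 -109.5] turn 84.8
660 150 160 130 -> [-221.4  -46.3 -109.5] turn 44.8
500 190 160 150 -> [ -58.4  -21.  -109.6] turn 24.8
680 55 120 90 -> [-250.  -139.1  -69.5] turn 84.8
680 55 50 90 -> [-249.9 -139.1    0.5] turn 84.8
```

>>> {"api": "send_rows", "payload": {"steps": [[0,0,-0.045,0,-1],[0,0,-0.09,0,-1],[-0.03,-0.001,-0.11,8,-1],[-0.06,-0.003,-0.11,16.5,-1],[-0.09,-0.004,-0.11,25,-1],[-0.12,-0.005,-0.11,33.5,-1],[-0.15,-0.007,-0.11,42,-1],[-0.18,-0.008,-0.11,50.5,-1],[-0.21,-0.009,-0.11,59,-1],[-0.24,-0.01,-0.11,67.5,-1],[-0.263,-0.012,-0.11,76,-1],[-0.263,-0.012,-0.11,84.8,-1]]}}

```text
time: 3.55
eef_pos: [0.7068, 0.1789, 0.159]
tcp_rot: [0.709, 0.706, 0.0, 0.001]
contact_force: [-0.1, 0.2, -2.6]
opening: 0.164
finger_force: 61.2
```

```bash
python3 - <<'E'
from h import *
# wrist-camera check of toe tip / door flange edge plus top view
cv2.imwrite("pics/t2raw.png",ctrl.read_camera("top")[:,:,::-1]); cv2.imwrite("pics/s2raw.png",ctrl.read_camera("side")[:,:,::-1])
E
python3 go.py "707 180 160 90" "707 48 160 90" "707 48 52 90"
```

```text
t 3.65 tcp [704.5 179.8 158.8] az 90.17 F [ 0.2  0.  -2.6] open 0.168 ff 61.2 q [ 0.11  0.44  1.48 -0.    1.22  0.11]
707 180 160 90 -> [ 0.2  2.5 -1.2] turn 0.2
707 48 160 90 -> [-131.8    2.1   -1.2] turn 0.2
707 48 52 90 -> [-131.8    2.2  106.8] turn 0.2
```

>>> {"api": "send_rows", "payload": {"steps": [[-0.04,0.002,0,0,-1],[-0.08,0.002,0,0,-1],[-0.115,0.002,0,0,-1],[-0.132,0.002,0.01,0,-1],[-0.132,0.002,0.045,0,-1],[-0.132,0.002,0.075,0,-1],[-0.132,0.002,0.095,0,-1],[-0.132,0.002,0.107,0,-1],[-0.132,0.002,0.107,0,-1]]}}

```text
time: 4.55
eef_pos: [0.7064, 0.049, 0.0522]
tcp_rot: [0.705, 0.709, -0.0, -0.0]
contact_force: [-0.6, 0.9, -3.4]
opening: 0.164
finger_force: 61.2
```

```bash
python3 go.py "685 48 51.5 90"
python3 - <<'E'
from h import *
t=ctrl.read_camera("top")[:,:,::-1];s=ctrl.read_camera("side")[:,:,::-1];w=ctrl.read_camera("wrist")[:,:,::-1]
a=cv2.resize(t[110:230,210:340],(400,369));b=cv2.resize(s[100:240,200:350],(395,369))
cv2.imwrite("pics/m3.png",np.hstack([a,b]))
E
```

```text
t 4.55 tcp [706.4  49.   52.2] az 90.32 F [-0.6  0.9 -3.4] open 0.164 ff 61.2 q [-0.07  0.52  1.59  0.    1.04 -0.08]
685 48 51.5 90 -> [ -0.9 -21.4   0.7] turn 0.3
```

View pics/m3.png

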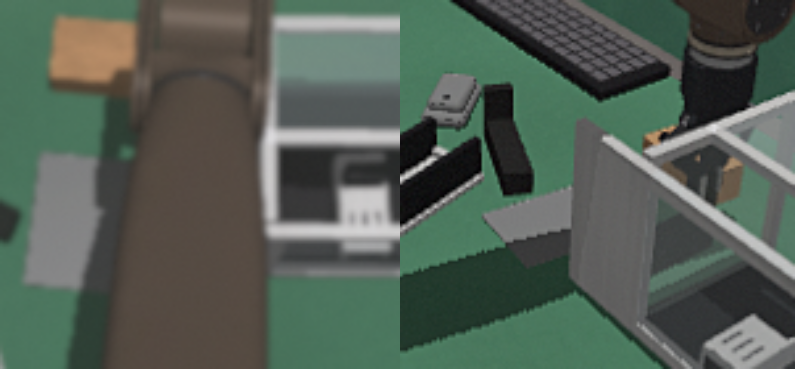

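The wedge is now behind the flange, with the left wall clear of the gripper. Next I'll plan the door-opening arc.

```bash
cat > arc.py <<'E'
from h import *
import sys
H=np.array([.549,-.308]); z=51.5
th_k=[0,.3,.5,.65,.8,1.0,1.2,1.4,1.6]; rho_k=[.356,.356,.34,.30,.25,.21,.178,.155,.15]
def tcp(th,d=.118):
    r=np.interp(th,th_k,rho_k); return H+r*np.array([-np.sin(th),np.cos(th)])+d*np.array([np.cos(th),np.sin(th)])
if __name__=="__main__":
    s=ctrl.get_state(); M=R.from_quat(s["tcp_rot"]).as_matrix(); az=np.degrees(np.arctan2(M[1,0],M[0,0]))
    for th in np.arange(float(sys.argv[1]),float(sys.argv[2])+1e-6,.08):
        p=tcp(th); d=M.T@(np.r_[p,z/1000]-s["eef_pos"]); print(round(th,2),p.round(3),d.round(3),round(-(90+np.degrees(th)-az),1))
E
python3 arc.py 0 .8
```

```text
0.0 [0.667 0.048] [-0.001 -0.04   0.002] 0.3
0.08 [0.638 0.056] [ 0.008 -0.069  0.002] -4.3
0.16 [0.609 0.062] [ 0.014 -0.098  0.002] -8.9
0.24 [0.579 0.066] [ 0.018 -0.128  0.002] -13.5
0.32 [0.55  0.066] [ 0.017 -0.158  0.002] -18.1
0.4 [0.522 0.058] [ 0.011 -0.185  0.002] -22.7
0.48 [0.496 0.049] [ 0.002 -0.211  0.002] -27.2
0.56 [0.477 0.029] [-0.019 -0.23   0.002] -31.8
0.64 [0.463 0.005] [-0.042 -0.244  0.002] -36.4
0.72 [ 0.455 -0.022] [-0.07  -0.252  0.002] -41.0
0.8 [ 0.452 -0.049] [-0.097 -0.256  0.002] -45.6
```

>>> {"api": "send_rows", "payload": {"steps": [[-0.001,-0.02,0.001,0,-1],[-0.001,-0.035,0.001,0,-1],[0,-0.042,0.001,0,-1],[0.004,-0.055,0.001,-2,-1],[0.008,-0.069,0.001,-4.3,-1],[0.011,-0.084,0.001,-6.6,-1],[0.014,-0.098,0.001,-8.9,-1],[0.016,-0.113,0.001,-11.2,-1],[0.018,-0.128,0.001,-13.5,-1],[0.017,-0.158,0.001,-18.1,-1],[0.017,-0.158,0.001,-18.1,-1]]}}

```text
time: 5.8
eef_pos: [0.5448, 0.0656, 0.0509]
tcp_rot: [0.585, 0.811, -0.001, -0.002]
contact_force: [0.3, -1.2, -3.7]
opening: 0.164
finger_force: 61.2
```

```bash
python3 go.py
python3 - <<'E'
from h import *
t=ctrl.read_camera("top")[:,:,::-1];s=ctrl.read_camera("side")[:,:,::-1]
cv2.imwrite("pics/t4raw.png",t);cv2.imwrite("pics/s4raw.png",s)
a=cv2.resize(t[110:260,190:400],(400,286));b=cv2.resize(s[80:300,150:400],(400,352))
m=np.zeros((352,800,3),np.uint8);m[:286,:400]=a;m[:,400:]=b
cv2.imwrite("pics/m4.png",m)
E
python3 arc.py .32 1.2
```

```text
t 5.8 tcp [544.8  65.6  50.9] az 108.4 F [ 0.3 -1.2 -3.7] open 0.164 ff 61.2 q [-0.07  0.21  2.    0.    0.94 -0.39]
0.32 [0.55  0.066] [0.    0.    0.001] -0.1
0.4 [0.522 0.058] [ 0.002 -0.028  0.001] -4.7
0.48 [0.496 0.049] [ 0.002 -0.056  0.001] -9.3
0.56 [0.477 0.029] [-0.011 -0.08   0.001] -13.8
0.64 [0.463 0.005] [-0.03  -0.101  0.001] -18.4
0.72 [ 0.455 -0.022] [-0.054 -0.117  0.001] -23.0
0.8 [ 0.452 -0.049] [-0.078 -0.128  0.001] -27.6
0.88 [ 0.444 -0.068] [-0.093 -0.142  0.001] -32.2
0.96 [ 0.438 -0.086] [-0.109 -0.153  0.001] -36.8
1.04 [ 0.433 -0.103] [-0.124 -0.163  0.001] -41.3
1.12 [ 0.429 -0.119] [-0.137 -0.172  0.001] -45.9
1.2 [ 0.426 -0.134] [-0.15  -0.18   0.001] -50.5
```

View pics/m4.png

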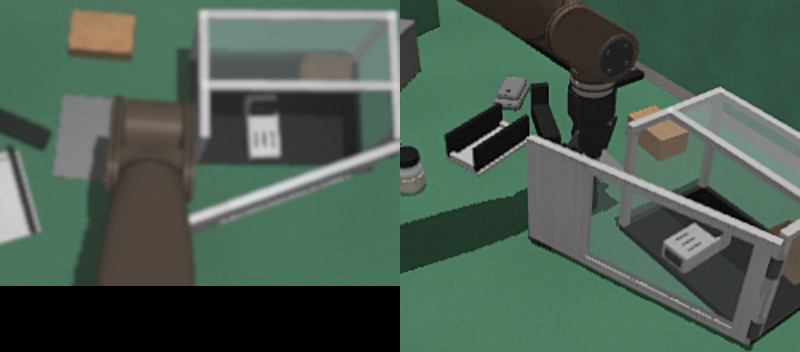

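The door has followed the wedge to about 0.35 rad. I'll continue along the arc.

>>> {"api": "send_rows", "payload": {"steps": [[0.002,-0.028,0,-4.7,-1],[0.002,-0.056,0,-9.3,-1],[-0.011,-0.08,0,-13.8,-1],[-0.03,-0.101,0,-18.4,-1],[-0.042,-0.109,0,-20.7,-1],[-0.054,-0.117,0,-23,-1],[-0.066,-0.123,0,-25.3,-1],[-0.078,-0.128,0,-27.6,-1],[-0.093,-0.142,0,-32.2,-1],[-0.109,-0.153,0,-36.8,-1],[-0.109,-0.153,0,-36.8,-1]]}}

```text
time: 7.0
eef_pos: [0.4428, -0.0904, 0.0556]
tcp_rot: [0.301, 0.954, -0.001, 0.006]
contact_force: [5.0, -0.9, 0.4]
opening: -0.001
finger_force: 4.0
```

```bash
python3 go.py; python3 arc.py .96 1.6
python3 - <<'E'
from h import *
cv2.imwrite("pics/t5raw.png",ctrl.read_camera("top")[:,:,::-1])
C=cal("top"); t=cv2.imread("pics/t5raw.png"); H=np.array([.549,-.308])
# door angle: brightness along the predicted top edge z=.205
g=t.min(2).astype(float)
sc=[]
for th in np.arange(.5,1.75,.02):
    P=np.array([np.r_[H+r*np.array([-np.sin(th),np.cos(th)]),.205] for r in np.arange(.06,.38,.01)])
    uv=proj(C,P).round().astype(int); sc.append((np.mean(g[uv[:,1],uv[:,0]]).round(1),round(th,2)))
print(sorted(sc)[-4:])
E
```

```text
t 7.0 tcp [442.8 -90.4  55.6] az 144.99 F [ 5.  -0.9  0.4] open -0.001 ff 4.0 q [-0.43 -0.01  2.23  0.    0.91 -1.39]
0.96 [ 0.438 -0.086] [0.006 0.001 0.004] -0.0
1.04 [ 0.433 -0.103] [ 0.001 -0.016  0.004] -4.6
1.12 [ 0.429 -0.119] [-0.005 -0.031  0.004] -9.2
1.2 [ 0.426 -0.134] [-0.011 -0.045  0.004] -13.8
1.28 [ 0.421 -0.147] [-0.014 -0.058  0.004] -18.3
1.36 [ 0.418 -0.159] [-0.019 -0.071  0.004] -22.9
1.44 [ 0.412 -0.171] [-0.021 -0.084  0.004] -27.5
1.52 [ 0.403 -0.182] [-0.02  -0.098  0.004] -32.1
1.6 [ 0.396 -0.194] [-0.021 -0.112  0.004] -36.7
[(np.float64(120.3), np.float64(0.78)), (np.float64(128.8), np.float64(0.84)), (np.float64(132.1), np.float64(0.8)), (np.float64(136.4), np.float64(0.82))]
```

The grip reads shut and empty, so the wedge has slipped out. I need to look, using one montage.

Run:
```python
from h import *
s=ctrl.read_camera("side")[:,:,::-1];w=ctrl.read_camera("wrist")[:,:,::-1];t=ctrl.read_camera("top")[:,:,::-1]
for n,i in zip("swt",(s,w,t)): cv2.imwrite(f"pics/{n}6raw.png",i)
m=np.zeros((600,800,3),np.uint8)
m[:300,:400]=cv2.resize(w,(400,300)); m[:300,400:]=cv2.resize(s[90:270,170:410],(400,300)); m[300:,:400]=cv2.resize(t[150:300,200:400],(400,300)); m[300:,400:]=cv2.resize(s[170:245,210:310],(400,300))
cv2.imwrite("pics/m6.png",np.clip(m*1.5,0,255).astype(np.uint8))
```

```text
(no output)
```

View pics/m6.png

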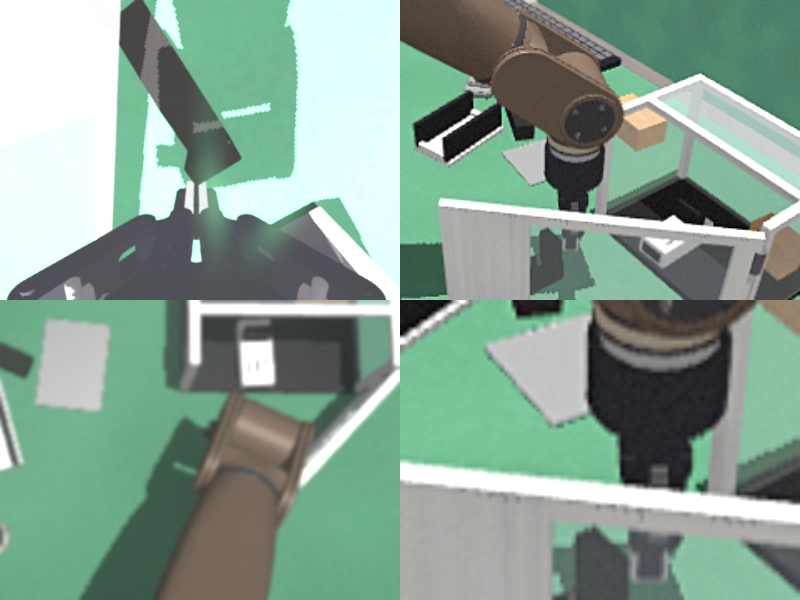

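The wedge stayed on the bench under the door, still propping it at about 0.82 rad, but it yawed out of the grip. The slope's friction on the door edge stops it sliding sideways. I'll rise, fit its pose numerically, re-grip at 120 N, and push with the toe's front face raised above the gap, where friction is low.

>>> {"api": "send_rows", "payload": {"steps": [[0,0,-0.02,0,-1],[0,0,-0.06,0,-1],[0,0,-0.1,0,-1],[0,0,-0.14,0,-1],[0,0,-0.14,0,-0.2],[0,0,-0.14,0,-0.2],[0,0,-0.14,0,-0.2]], "squeeze": 120}}

```text
time: 7.9
eef_pos: [0.437, -0.0861, 0.1907]
tcp_rot: [0.3, 0.954, 0.0, -0.001]
contact_force: [-0.7, 1.1, -0.1]
opening: 0.398
finger_force: 0.0
```

```bash
python3 go.py
cat > mask.py <<'E'
from h import *
from scipy.optimize import minimize
def wedge_polys():
    side=[(-70,0),(-70,6),(15,34),(70,34),(70,0)]
    a=[(x,y,z) for x,z in side for y in(-18,18)]; b=[(x,y,z) for x in(52,68) for y in(-18,18) for z in(34,78)]
    return [np.array(a)/1000,np.array(b)/1000]
def unit_polys(): return [np.array([(x,y,z) for x in(-55,55) for y in(-26,26) for z in(0,34)])/1000]
def render(C,polys,q,shape=(384,512),z=0):
    m=np.zeros(shape,np.uint8);c,s=np.cos(q[2]),np.sin(q[2])
    for P in polys:
        W=np.c_[c*P[:,0]-s*P[:,1]+q[0],s*P[:,0]+c*P[:,1]+q[1],P[:,2]+z]
        cv2.fillConvexPoly(m,cv2.convexHull((proj(C,W)*16).round().astype(np.int32)),1,lineType=8,shift=4)
    return m
def fitmask(views,polys,q0,z=0):
    def f(q):
        k=0
        for C,mask,roi in views:
            r=render(C,polys,q,z=z)*roi; m=mask*roi
            k+=1-(r&m).sum()/max((r|m).sum(),1)
        return k/len(views)
    best=None
    for dx in(-.02,0,.02):
        for dy in(-.02,0,.02):
            for da in(-.2,0,.2):
                q=np.array(q0)+[dx,dy,da]; v=f(q)
                if best is None or v<best[0]: best=(v,q)
    q=best[1]
    for s in(.01,.003):
        r=minimize(f,q,method="Nelder-Mead",options=dict(initial_simplex=[q,q+[s,0,0],q+[0,s,0],q+[0,0,s*6]],xatol=1e-4,fatol=1e-4)); q=r.x
    return q,r.fun
def dark(im,th=75): # BGR neutral dark
    i=im.astype(int); return ((i.max(2)<th)&(i[:,:,1]-i[:,:,2]<12)).astype(np.uint8)
E
python3 - <<'E'
from mask import *
C=cal("wrist"); im=ctrl.read_camera("wrist")[:,:,::-1].copy(); cv2.imwrite("pics/w7raw.png",im)
# fingers cover the bottom: use upper region
d=dark(im); n,l,st,ce=cv2.connectedComponentsWithStats(d)
for i in np.argsort(-st[1:,4])[:8]+1: print(st[i],ce[i].round())
uv=[(256,y) for y in range(20,384,40)]
print([im[y,x].tolist() for x,y in uv])
E
```

```text
t 7.9 tcp [437.  -86.1 190.7] az 145.1 F [-0.7  1.1 -0.1] open 0.398 ff 0.0 q [-0.42 -0.22  2.14 -0.    1.22 -1.38]
[    0   211   511   173 42190] [259. 328.]
[ 198   48   80  107 3111] [231. 102.]
[277 144  11  17  74] [282. 153.]
[256 144   1   1   1] [256. 144.]
[288 247   1   1   1] [288. 247.]
[273 307   1   1   1] [273. 307.]
[[65, 82, 49], [65, 82, 49], [63, 80, 48], [38, 46, 34], [72, 92, 55], [134, 177, 101], [133, 175, 103], [58, 58, 56], [37, 35, 35], [34, 31, 31]]
```

Run:
```python
from mask import *
C=cal("wrist"); im=cv2.imread("pics/w7raw.png"); i=im.astype(int)
d=((i.max(2)<90)&(i[:,:,1]-i[:,:,2]<22)).astype(np.uint8)
roi=np.zeros_like(d); roi[20:200,150:330]=1
n,l,st,_=cv2.connectedComponentsWithStats(d*roi); d=(l==1+np.argmax(st[1:,4])).astype(np.uint8)
print(st[1+np.argmax(st[1:,4])])
uv=np.argwhere(d)[:,::-1].mean(0); p=at(C,uv,.02)[0]; print("centroid",p)
for y0 in (.6,.8,1.0,1.2,1.4,1.6): print(fitmask([(C,d,roi)],wedge_polys(),[p[0],p[1],y0]))
q,_=fitmask([(C,d,roi)],wedge_polys(),[p[0],p[1],1.])
r=render(C,wedge_polys(),q); v=im.copy(); cs,_=cv2.findContours(r,0,2); cv2.drawContours(v,cs,-1,(0,0,255),1)
cv2.imwrite("pics/w7fit.png",v); print(q,cv2.countNonZero((r^d)*roi),d.sum())
```

```text
[ 198   48   90  126 4095]
centroid [ 0.37199607 -0.05754175  0.02      ]
(array([ 0.36668803, -0.0579206 ,  0.03895354]), np.float64(0.10574612191391741))
(array([ 0.36772677, -0.05769296,  0.04442841]), np.float64(0.10427163198247535))
(array([ 0.36675308, -0.05812841,  0.02884405]), np.float64(0.1061367110722865))
(array([ 0.36628932, -0.05847214,  0.03828692]), np.float64(0.10800785511673572))
(array([ 0.36654652, -0.05784544,  0.0478211 ]), np.float64(0.10640157308280529))
(array([ 0.38156803, -0.05778727,  3.16548557]), np.float64(0.1438297872340426))
[ 0.36675308 -0.05812841  0.02884405] 486 4095
```

```bash
python3 go.py "427 -55.5 150 92.3" "427 -55.5 51 92.3"
```

```text
t 7.95 tcp [436.7 -86.1 190.1] az 145.1 F [-0.1 -0.6 -0.3] open 0.398 ff 0.0 q [-0.42 -0.22  2.14 -0.    1.22 -1.38]
427 -55.5 150 92.3 -> [25.4 19.5 40.2] turn 52.8
427 -55.5 51 92.3 -> [ 25.   19.6 139.2] turn 52.8
```

>>> {"api": "send_rows", "payload": {"steps": [[0.01,0.008,0.01,8.5,-0.2],[0.02,0.016,0.02,17,-0.2],[0.025,0.02,0.03,25.5,-0.2],[0.025,0.02,0.04,34,-0.2],[0.025,0.02,0.045,42.5,-0.2],[0.025,0.02,0.05,51,-0.2],[0.025,0.02,0.06,52.8,-0.2],[0.025,0.02,0.06,52.8,-0.2]], "squeeze": 120}}

```text
time: 8.75
eef_pos: [0.4265, -0.0551, 0.1288]
tcp_rot: [0.693, 0.721, -0.001, -0.003]
contact_force: [-0.3, -0.2, -0.0]
opening: 0.398
finger_force: 0.0
```

```bash
python3 - <<'E'
from mask import *
C=cal("wrist"); im=ctrl.read_camera("wrist")[:,:,::-1].copy(); cv2.imwrite("pics/w8raw.png",im); i=im.astype(int)
d0=((i.max(2)<90)&(i[:,:,1]-i[:,:,2]<22)).astype(np.uint8)
q=[.3667,-.058,.035]; r=render(C,wedge_polys(),q); ys,xs=np.nonzero(r); print(xs.min(),xs.max(),ys.min(),ys.max())
n,l,st,_=cv2.connectedComponentsWithStats(d0); o=[(st[k].tolist(),int(((l==k)&(r>0)).sum())) for k in range(1,n) if st[k,4]>150]; print(o)
roi=np.zeros_like(d0); roi[max(ys.min()-25,0):min(ys.max()+20,225),max(xs.min()-25,0):xs.max()+25]=1
print(fitmask([(C,d0,roi)],wedge_polys(),q))
E
python3 go.py
```

```text
126 262 165 228
[([0, 145, 512, 239, 47477], 0), ([409, 146, 103, 28, 1010], 0), ([128, 166, 134, 60, 5109], 5109)]
(array([ 0.3674486 , -0.05816427,  0.05068398]), np.float64(0.13766277693218332))
t 8.8 tcp [427.1 -55.4 129.8] az 92.34 F [-0.1 -0.3 -0.5] open 0.402 ff 0.0 q [-0.37 -0.18  2.23 -0.    1.1  -0.41]
```

>>> {"api": "send_rows", "payload": {"steps": [[0,0,0.03,0,-0.2],[0,0,0.055,0,-0.2],[0,0,0.07,0,-0.2],[0,0,0.077,0,-0.2],[0,0,0.077,0,-0.2],[0,0,0.077,0,-1],[0,0,0.077,0,-1],[0,0,0.077,0,-1],[0,0,0.077,0,-1]], "squeeze": 120}}

```text
time: 9.7
eef_pos: [0.4289, -0.0562, 0.0562]
tcp_rot: [0.693, 0.721, -0.0, 0.0]
contact_force: [-3.9, 0.7, 6.2]
opening: 0.139
finger_force: 117.9
```

```bash
sed -i 's/^H=.*/H=np.array([.549,-.308]); z=88./; s/^th_k.*/th_k=[.6,.8,1.0,1.2,1.4,1.65]; rho_k=[.30,.255,.22,.19,.165,.15]/; s/d=.118/d=.136/' arc.py; python3 go.py; python3 arc.py .6 1.0
```

```text
t 9.7 tcp [428.9 -56.2  56.2] az 92.29 F [-3.9  0.7  6.2] open 0.139 ff 117.9 q [-0.37 -0.05  2.27 -0.    0.92 -0.41]
0.6 [0.492 0.016] [ 0.07   0.066 -0.032] -32.1
0.68 [ 0.477 -0.003] [ 0.051  0.051 -0.032] -36.7
0.76 [ 0.466 -0.023] [ 0.032  0.038 -0.032] -41.3
0.84 [ 0.455 -0.041] [ 0.014  0.027 -0.032] -45.8
0.92 [ 0.445 -0.058] [-0.002  0.016 -0.032] -50.4
1.0 [ 0.437 -0.075] [-0.019  0.008 -0.032] -55.0
```

>>> {"api": "send_rows", "payload": {"steps": [[0.015,0.04,-0.004,-5,-1],[0.05,0.064,-0.022,-13,-1],[0.07,0.066,-0.034,-21,-1],[0.07,0.066,-0.034,-29,-1],[0.07,0.066,-0.034,-32,-1],[0.07,0.066,-0.034,-32,-1],[0.07,0.066,-0.034,-32,-1]]}}

```text
time: 10.4
eef_pos: [0.4922, 0.0166, 0.089]
tcp_rot: [0.468, 0.884, 0.0, 0.001]
contact_force: [1.4, 1.2, -2.1]
opening: 0.137
finger_force: 118.4
```

```bash
cat > door.py <<'E'
from h import *
C=cal("top"); t=ctrl.read_camera("top")[:,:,::-1]; cv2.imwrite("pics/tdoor.png",t); H=np.array([.549,-.308]); g=t.min(2).astype(float); sc=[]
for th in np.arange(0,1.85,.01):
    P=np.array([np.r_[H+r*np.array([-np.sin(th),np.cos(th)]),.205] for r in np.arange(.05,.385,.005)])
    uv=proj(C,P).round().astype(int); sc.append((np.mean(g[uv[:,1],uv[:,0]]>110).round(2),round(float(th),2)))
print("door",[s[1] for s in sorted(sc)[-5:]],sorted(sc)[-1])
E
python3 door.py; python3 go.py; python3 arc.py .6 1.4
```

```text
door [0.57, 0.58, 0.6, 0.61, 0.59] (np.float64(0.85), 0.59)
t 10.45 tcp [492.1  16.5  88.9] az 124.23 F [ 0.8  0.3 -2.3] open 0.138 ff 118.4 q [-0.17  0.03  2.12  0.    0.99 -0.77]
0.6 [0.492 0.016] [ 0.    -0.     0.001] -0.1
0.68 [ 0.477 -0.003] [-0.008 -0.023  0.001] -4.7
0.76 [ 0.466 -0.023] [-0.018 -0.044  0.001] -9.3
0.84 [ 0.455 -0.041] [-0.027 -0.063  0.001] -13.9
0.92 [ 0.445 -0.058] [-0.035 -0.081  0.001] -18.5
1.0 [ 0.437 -0.075] [-0.045 -0.097  0.001] -23.1
1.08 [ 0.43 -0.09] [-0.053 -0.112  0.001] -27.6
1.16 [ 0.424 -0.105] [-0.062 -0.125  0.001] -32.2
1.24 [ 0.418 -0.119] [-0.071 -0.137  0.001] -36.8
1.32 [ 0.413 -0.133] [-0.079 -0.149  0.001] -41.4
1.4 [ 0.41  -0.146] [-0.088 -0.16   0.001] -46.0
```

The door rests on the raised toe at 0.59 rad, as planned.

>>> {"api": "send_rows", "payload": {"steps": [[-0.004,-0.012,0,-2.4,-1],[-0.008,-0.023,0,-4.7,-1],[-0.013,-0.034,0,-7,-1],[-0.018,-0.044,0,-9.3,-1],[-0.022,-0.054,0,-11.6,-1],[-0.027,-0.063,0,-13.9,-1],[-0.031,-0.072,0,-16.2,-1],[-0.035,-0.081,0,-18.5,-1],[-0.04,-0.089,0,-20.8,-1],[-0.045,-0.097,0,-23.1,-1],[-0.053,-0.112,0,-27.6,-1],[-0.053,-0.112,0,-27.6,-1]]}}

```text
time: 11.65
eef_pos: [0.4279, -0.0911, 0.0882]
tcp_rot: [0.244, 0.97, -0.0, -0.001]
contact_force: [0.3, -0.4, -3.2]
opening: 0.136
finger_force: 118.3
```

```bash
python3 door.py; python3 go.py; python3 arc.py 1.08 1.72
```

```text
door [1.07, 1.08, 1.09, 1.1, 1.11] (np.float64(1.0), 1.11)
t 11.7 tcp [428.5 -90.8  88.5] az 151.69 F [ 0.3  0.4 -3.2] open 0.138 ff 118.3 q [-0.44 -0.1   2.24 -0.    1.   -1.52]
1.08 [ 0.43 -0.09] [-0.001  0.001  0.   ] -0.2
1.16 [ 0.424 -0.105] [-0.002 -0.015  0.   ] -4.8
1.24 [ 0.418 -0.119] [-0.004 -0.03   0.   ] -9.4
1.32 [ 0.413 -0.133] [-0.006 -0.044  0.   ] -13.9
1.4 [ 0.41  -0.146] [-0.009 -0.058  0.   ] -18.5
1.48 [ 0.402 -0.158] [-0.008 -0.072  0.   ] -23.1
1.56 [ 0.395 -0.17 ] [-0.008 -0.086  0.001] -27.7
1.64 [ 0.389 -0.183] [-0.009 -0.1    0.001] -32.3
1.72 [ 0.38  -0.196] [-0.008 -0.115  0.001] -36.9
```

>>> {"api": "send_rows", "payload": {"steps": [[-0.001,-0.008,0,-2.4,-1],[-0.002,-0.015,0,-4.8,-1],[-0.004,-0.023,0,-7.1,-1],[-0.006,-0.03,0,-9.4,-1],[-0.008,-0.037,0,-11.6,-1],[-0.01,-0.044,0,-13.9,-1],[-0.012,-0.051,0,-16.2,-1],[-0.014,-0.058,0,-18.5,-1],[-0.016,-0.072,0,-23.1,-1],[-0.018,-0.086,0,-27.7,-1],[-0.019,-0.1,0,-32.3,-1],[-0.019,-0.1,0,-32.3,-1]]}}

```text
time: 12.9
eef_pos: [0.3981, -0.1876, 0.0882]
tcp_rot: [-0.035, 0.999, 0.0, -0.001]
contact_force: [-0.3, 0.6, -3.1]
opening: 0.135
finger_force: 118.5
```

```bash
python3 door.py; python3 go.py
```

```text
door [1.67, 1.63, 1.64, 1.65, 1.66] (np.float64(1.0), 1.66)
t 12.95 tcp [ 398.5 -186.8   88.5] az -176.04 F [-0.9  4.6 -1. ] open 0.137 ff 118.7 q [-0.67 -0.09  2.24  0.    1.   -2.31]
```

>>> {"api": "send_rows", "payload": {"steps": [[0,0,0.012,0,-1],[0,0,0.024,0,-1],[0,0,0.03,0,-1],[0,-0.004,0.032,0,-1],[0,-0.008,0.032,0,-1],[0,-0.008,0.032,0,-1],[0,-0.008,0.032,0,-1]]}}

```text
time: 13.65
eef_pos: [0.3991, -0.1877, 0.0569]
tcp_rot: [-0.035, 0.999, 0.009, -0.001]
contact_force: [1.2, 27.3, 15.8]
opening: 0.138
finger_force: 120.5
```

```bash
python3 door.py; python3 go.py
```

```text
door [1.5, 1.51, 1.52, 1.53, 1.54] (np.float64(1.0), 1.54)
t 13.7 tcp [ 399.1 -187.7   56.9] az -175.99 F [ 0.8 27.7 16.4] open 0.135 ff 120.4 q [-0.68 -0.03  2.25  0.02  0.94 -2.33]
```

>>> {"api": "send_rows", "payload": {"steps": [[0,0.004,0,0,-1],[0,0.007,-0.001,0,-1],[0,0.007,-0.001,0,-0.1],[0,0.007,-0.001,0,-0.1],[0,0.007,-0.001,0,-0.1],[0,0.007,-0.02,0,-0.1],[0,0.007,-0.06,0,-0.1],[0,0.007,-0.1,0,-0.1],[0,0.007,-0.15,0,-0.1],[0,0.007,-0.19,0,-0.1],[0,0.007,-0.19,0,-0.1]]}}

```text
time: 14.8
eef_pos: [0.402, -0.1914, 0.255]
tcp_rot: [-0.036, 0.999, -0.005, 0.006]
contact_force: [0.5, -0.8, 0.3]
opening: 0.451
finger_force: 0.0
```

```bash
python3 door.py; python3 go.py
python3 - <<'E'
from h import *
for n in("wrist","side"):
    C=cal(n);np.save(f"pics/{n}9.npy",np.array(C,dtype=object),allow_pickle=True); cv2.imwrite(f"pics/{n}9raw.png",ctrl.read_camera(n)[:,:,::-1])
# unit in top view: bright pixels in the open bay
t=cv2.imread("pics/tdoor.png"); i=t.astype(int); m=(i.min(2)>140).astype(np.uint8)
n,l,st,ce=cv2.connectedComponentsWithStats(m[150:230,290:410])
for k in range(1,n): print(st[k]+[290,150,0,0,0])
E
```

```text
door [1.5, 1.51, 1.52, 1.53, 1.54] (np.float64(0.42), 1.54)
t 14.85 tcp [ 400.6 -190.4  251.3] az -175.84 F [-0.9  0.4 -0.8] open 0.452 ff 0.0 q [-0.67 -0.28  2.08 -0.    1.33 -2.32]
[295 150 107  33 804]
[320 171  17  22 334]
[398 186   6  18  89]
```

```bash
python3 go.py "490 -110 250 180"
```

```text
t 14.95 tcp [ 398.7 -188.7  246.6] az -175.83 F [-0.5 -0.   0.1] open 0.447 ff 0.0 q [-0.67 -0.28  2.09 -0.    1.33 -2.32]
490 -110 250 180 -> [-96.8  71.9  -3.4] turn 4.2
```

>>> {"api": "send_rows", "payload": {"steps": [[-0.035,0.025,-0.003,1.5,1],[-0.07,0.05,-0.003,3,1],[-0.097,0.072,-0.003,4.2,1],[-0.097,0.072,-0.003,4.2,1],[-0.097,0.072,-0.003,4.2,1]]}}

```text
time: 15.45
eef_pos: [0.4896, -0.1089, 0.2474]
tcp_rot: [-0.001, 1.0, 0.001, -0.002]
contact_force: [0.6, 0.9, -0.4]
opening: 1.001
finger_force: 0.0
```

```bash
python3 door.py; python3 go.py
python3 - <<'E'
from mask import *
V={}
for n in("wrist","side","top"):
    V[n]=(cal(n),ctrl.read_camera(n)[:,:,::-1].copy()); cv2.imwrite(f"pics/{n}10raw.png",V[n][1])
q0=[.617,-.11,0]
m=np.zeros((600,800,3),np.uint8)
for k,n in enumerate(V):
    C,im=V[n]; r=render(C,unit_polys(),q0,z=.012); ys,xs=np.nonzero(r); print(n,xs.min(),xs.max(),ys.min(),ys.max())
    y0,x0=max(ys.min()-20,0),max(xs.min()-25,0); y1,x1=min(ys.max()+25,384),min(xs.max()+25,512)
    c=im[y0:y1,x0:x1]; s=min(390/c.shape[1],290/c.shape[0]); c=cv2.resize(c,None,fx=s,fy=s,interpolation=cv2.INTER_CUBIC)
    oy,ox=(k//2)*300,(k%2)*400; m[oy:oy+c.shape[0],ox:ox+c.shape[1]]=c; print("crop",n,x0,y0,"scale",round(s,2),"at",ox,oy)
s=V["side"][1][150:300,230:430]; m[300:592,400:790]=cv2.resize(s,(390,292)); print("side big 230,150 scale 1.95 at 400,300")
cv2.imwrite("pics/m10.png",m)
E
```

```text
door [1.5, 1.51, 1.52, 1.53, 1.54] (np.float64(1.0), 1.54)
t 15.5 tcp [ 489.3 -109.5  247.9] az -179.98 F [-1.  -0.1  1. ] open 0.999 ff 0.0 q [-0.42 -0.13  1.96 -0.    1.31 -1.99]
wrist 231 269 208 284
crop wrist 206 188 scale 2.4 at 0 0
side 306 352 208 245
crop side 281 188 scale 3.54 at 400 0
top 311 330 160 194
crop top 286 140 scale 3.67 at 0 300
side big 230,150 scale 1.95 at 400,300
```

View pics/m10.png

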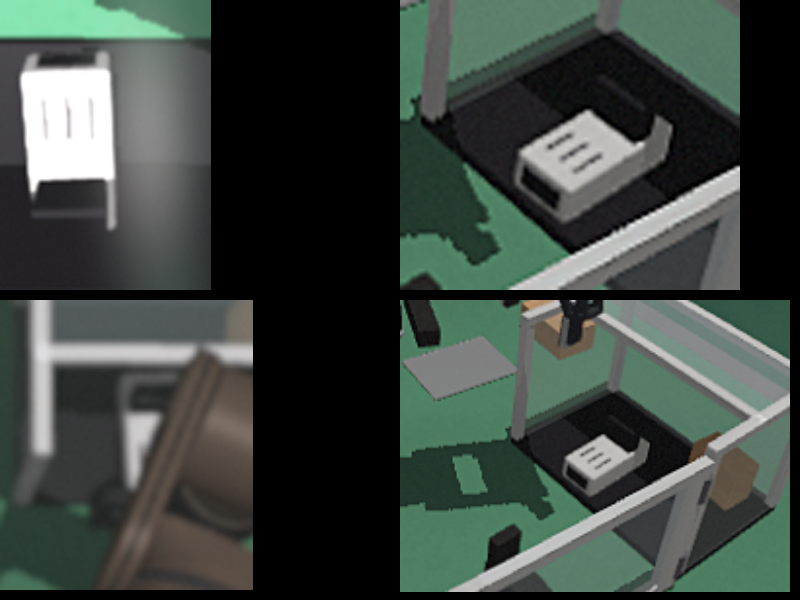

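The last view shows the door propped clear of the bay. The unit's plain end is visible, with its front top corners in the side view at about (314.9,230.9) and (328.2,242.5), and in the wrist view at (216.4,217) and (252.7,216).

Run:
```python
from fit import *
m=lambda l:[(a,(b[0]/1000,b[1]/1000,b[2]/1000+.012),c) for a,b,c in l]
T,S,W="top","side","wrist"
fit("unit",m([(S,(-55,26,34),(314.9,230.9)),(S,(-55,-26,34),(328.2,242.5)),(S,(-55,-26,0),(328.2,250.7)),(S,(-55,26,0),(313.8,238.8)),(S,(55,-26,0),(357.3,231.8)),
 (W,(-55,26,34),(252.7,216.3)),(W,(-55,-26,34),(216.2,217.2))]),(.617,-.1,0))
im=cv2.imread("pics/wrist10raw.png").min(2)
for v in(225,235,245,255): x=np.nonzero(im[v,195:275]>110)[0]+195; print(v,x.min(),x.max())
C=cal(W)
for v in(225,235,245,255):
    x=np.nonzero(im[v,195:275]>150)[0]+195; print(at(C,[(x.min(),v),(x.max()+1,v)],.046)[:,:2].round(4).tolist())
```

```text
unit [ 0.6183 -0.1328  0.0172] res 1.8 [-0.6, -1.8, 0.9, -1.5, -1.0, 0.0, -1.0, 0.0, -0.5, 0.8, -0.4, 0.4, -0.8, 0.2]
unit [ 0.6201 -0.1321  0.0243 -0.0038] res 1.3 
225 214 274
235 215 274
245 216 274
255 217 274
[[0.5755, -0.1608], [0.5757, -0.1068]]
[[0.5913, -0.16], [0.5914, -0.1068]]
[[0.6074, -0.1607], [0.6075, -0.1067]]
[[0.6239, -0.1599], [0.624, -0.1053]]
```

```bash
python3 go.py "577 -134 240 181.2" "577 -134 27 181.2"
```

```text
t 15.65 tcp [ 489.5 -110.2  249.2] az 179.92 F [ 0.6 -0.4  0.4] open 1.002 ff 0.0 q [-0.42 -0.13  1.96 -0.    1.31 -1.99]
577 -134 240 181.2 -> [-87.5 -23.6   9.1] turn -1.3
577 -134 27 181.2 -> [-87.8 -23.7 222.1] turn -1.3
```

>>> {"api": "send_rows", "payload": {"steps": [[-0.045,-0.012,0.005,-0.6,1],[-0.088,-0.024,0.008,-1.3,1],[-0.088,-0.024,0.02,-1.3,1],[-0.088,-0.024,0.065,-1.3,1],[-0.088,-0.024,0.11,-1.3,1],[-0.088,-0.024,0.155,-1.3,1],[-0.088,-0.024,0.19,-1.3,1],[-0.088,-0.024,0.21,-1.3,1],[-0.088,-0.024,0.221,-1.3,1],[-0.088,-0.024,0.221,-1.3,1]], "squeeze": 90}}

```text
time: 16.65
eef_pos: [0.5767, -0.1336, 0.0274]
tcp_rot: [-0.011, 1.0, 0.001, -0.002]
contact_force: [-0.1, 0.1, 0.1]
opening: 0.999
finger_force: 0.0
```

```bash
python3 go.py
```

```text
t 16.65 tcp [ 576.7 -133.6   27.4] az -178.76 F [-0.1  0.1  0.1] open 0.999 ff 0.0 q [-0.4   0.33  1.9  -0.    0.91 -1.99]
```

>>> {"api": "send_rows", "payload": {"steps": [[0,0,0,0,-1],[0,0,0,0,-1],[0,0,0,0,-1],[0,0,0,0,-1],[0,0,0,0,-1],[0,0,-0.01,0,-1],[0,0,-0.025,0,-1]], "squeeze": 90}}

```text
time: 17.35
eef_pos: [0.5776, -0.1332, 0.054]
tcp_rot: [-0.011, 1.0, 0.0, -0.001]
contact_force: [-0.4, 0.1, -0.2]
opening: -0.001
finger_force: 0.0
```

```bash
python3 go.py "440 -125 60 181.2" "450 0 100 181.2"; python3 -c "
import math
print(math.degrees(-.09))"
```

```text
t 17.35 tcp [ 577.6 -133.2   54. ] az -178.69 F [-0.4  0.1 -0.2] open -0.001 ff 0.0 q [-0.4   0.29  1.89 -0.    0.96 -1.99]
440 -125 60 181.2 -> [137.4  11.4  -5.8] turn 0.1
450 0 100 181.2 -> [124.6 136.1 -45.7] turn 0.1
-5.156620156177409
```

The fingers closed on nothing. I'm out of pictures to view, so I'll locate the unit numerically after backing off for a clear wrist view.

>>> {"api": "send_rows", "payload": {"steps": [[0,0,-0.05,0,1],[0,0,-0.1,0,1],[0,0,-0.15,0,1],[0,0,-0.19,0,1],[0.045,0.012,-0.19,0,1],[0.088,0.024,-0.194,1.3,1],[0.088,0.024,-0.194,1.3,1],[0.088,0.024,-0.194,1.3,1]]}}

```text
time: 18.15
eef_pos: [0.4892, -0.1114, 0.2491]
tcp_rot: [0.0, 1.0, -0.001, 0.001]
contact_force: [0.2, -0.7, -1.0]
opening: 1.001
finger_force: 0.0
```

```bash
python3 go.py
python3 - <<'E'
from h import *
out={}
for n in("wrist","side"):
    im=ctrl.read_camera(n)[:,:,::-1].copy(); cv2.imwrite(f"pics/{n}11raw.png",im); old=cv2.imread(f"pics/{n}10raw.png")
    for nm,i in(("old",old),("new",im)):
        g=i.min(2); x0,x1,y0,y1=(195,275,195,300) if n=="wrist" else (295,380,205,262)
        m=((g[y0:y1,x0:x1]>125)).astype(np.uint8); k,l,st,ce=cv2.connectedComponentsWithStats(m)
        print(n,nm,[(st[j]+[x0,y0,0,0,0]).tolist() for j in range(1,k) if st[j,4]>60])
    d=np.abs(im.astype(int)-old).max(2)>40; ys,xs=np.nonzero(d); print("diff",d.sum())
# text dump of wrist column structure
g=cv2.imread("pics/wrist11raw.png").min(2)[190:300:5,196:276:4]; print("\n".join(" ".join(f"{v:3d}" for v in r) for r in g))
E
```

```text
t 18.15 tcp [ 489.2 -111.4  249.1] az 180.0 F [ 0.2 -0.7 -1. ] open 1.001 ff 0.0 q [-0.43 -0.13  1.96 -0.    1.31 -2.  ]
wrist old [[195, 195, 80, 9, 576], [214, 209, 40, 74, 1921], [259, 217, 16, 40, 527]]
wrist new [[195, 195, 80, 7, 506], [216, 208, 40, 74, 1919], [257, 213, 18, 48, 675]]
diff 7379
side old [[315, 219, 35, 24, 398], [327, 234, 53, 28, 328]]
side new [[315, 219, 35, 24, 398], [327, 234, 53, 28, 328]]
diff 344
135 136 136 136 136 135 136 136 136 136 134 136 137 139 114 116 107  96  96  92
137 133 136 136 136 135 135 135 136 135 134 137 138 139 141 143 144 144 137 101
134 134 132 134 133 133 133 129 129 132 132 137 135 140 143 142 146 146 146 142
 65  65  66  66  67  65  67  66  66  68  69  73  77  84  91 101 109 111 111 106
 71  72  73  73  73  72 149  69  43  41  45  51  64 152 163 110 118 121 122 117
 71  70  71  71  71  79 177 153 154 169 173 190 190 216 180 113 123 127 127 121
 68  69  69  69  70 164 255 255 255 255 255 255 255 255 255 112 127 131 132 126
 68  68  70  69  69 136 255 255 255 255 255 255 255 255 255 114 130 136 135 131
 68  67  66  66  67  76 255 
[... 391 characters left out ...]
  54 255 255 255 255 255 255 255 255 255 106 119 128 131 126
 33  34  33  35  33  33 255 255 255 255 255 250 245 215 255 105 113 123 125 123
 33  33  33  32  33  33 158  35  35  36  39  45  53  65 130 102 108 117 121 118
 34  33  33  33  34  33  44  33  35  36  38  43  51  64 114 101 102 111 115 113
 33  32  32  33  33  34  42  62  63  65  65  67  70  77 114  99  95 104 108 106
 33  33  33  33  32  33  34  34  33  34  36  38  45  54 108  92  89  97 100  99
 48  33  33  34  34  33  35  33  34  35  35  38  42  51  60  73  82  90  93  92
 46  35  32  33  32  34  33  34  33  33  35  37  43  48  58  67  76  83  87  86
 44  33  31  34  34  32  33  33  33  34  34  35  40  46  53  61  70  75  80  80
```

Run:
```python
from h import *
W=cal("wrist");S=cal("side");T=cal("top")
print("wrist f",W[0].round(0).tolist(), "campos",(-W[2][:3,:3].T@W[2][:3,3]).round(3))
for a,b in (((254.5,217),(314.9,230.9)),((215.5,217),(328.2,242.5))):
    x,e=tri([(W,np.array(a)),(S,np.array(b))]); print(x.round(4),np.round(e,2)); print("  z=.046: wrist",at(W,a,.046).round(4),"side",at(S,b,.046).round(4),"top px",proj(T,x).round(1))
print("t0 unit white top px 320..337, rows 171..193:", at(T,[(320,192),(337,192),(320,171)],.046).round(4).tolist())
# cabinet floor front edge in wrist: dark transition row ~203 ; side near floor corner
print("floor edge wrist",at(W,[(200,204),(240,204)],.012).round(4).tolist())
for g in (.557,.562): print("proj cab front floor edge wrist",proj(W,[[g,-.13,.012],[g,-.13,0]]).round(1).tolist())
# gripper self check: project TCP and finger tips
print("tcp in wrist px",proj(W,[ctrl.get_state()["eef_pos"]]).round(1))
```

```text
wrist f [[276.0, 0.0, 251.0], [0.0, 276.0, 192.0], [0.0, 0.0, 1.0]] campos [ 0.412 -0.111  0.406]
[ 0.569  -0.1061  0.0354] [0.42 0.24]
  z=.046: wrist [[ 0.5651 -0.1065  0.046 ]] side [[ 0.5597 -0.1136  0.046 ]] top px [[319.7 190.8]]
[ 0.5639 -0.1607  0.0428] [1.81 1.05]
  z=.046: wrist [[ 0.5651 -0.1614  0.046 ]] side [[ 0.5584 -0.1624  0.046 ]] top px [[336.9 191.9]]
t0 unit white top px 320..337, rows 171..193: [[0.5627, -0.1052, 0.046], [0.5629, -0.1603, 0.046], [0.633, -0.1069, 0.046]]
floor edge wrist [[0.5582, -0.1889, 0.012], [0.5582, -0.1281, 0.012]]
proj cab front floor edge wrist [[238.8, 203.3], [239.1, 200.6]]
proj cab front floor edge wrist [[238.8, 206.3], [239.1, 203.6]]
tcp in wrist px [[249.9 234.7]]
```

The triangulation agrees: the unit's plain end is at x=0.5635 and its centre at y=-0.1335. I'll retry slightly deeper and lower, and check the grip before lifting.

```bash
python3 go.py "582 -133.5 240 181.2" "582 -133.5 23 181.2"
```

```text
t 18.25 tcp [ 490.6 -111.9  249. ] az 180.0 F [ 0.3 -0.  -0.5] open 1.001 ff 0.0 q [-0.43 -0.13  1.96 -0.    1.31 -2.  ]
582 -133.5 240 181.2 -> [-91.4 -21.6   9.2] turn -1.2
582 -133.5 23 181.2 -> [-91.  -21.4 226.2] turn -1.2
```

>>> {"api": "send_rows", "payload": {"steps": [[-0.045,-0.011,0.005,-0.6,1],[-0.091,-0.022,0.008,-1.2,1],[-0.091,-0.022,0.05,-1.2,1],[-0.091,-0.022,0.1,-1.2,1],[-0.091,-0.022,0.15,-1.2,1],[-0.091,-0.022,0.195,-1.2,1],[-0.091,-0.022,0.217,-1.2,1],[-0.091,-0.022,0.225,-1.2,1],[-0.091,-0.022,0.225,-1.2,1],[-0.091,-0.022,0.225,-1.2,-0.1],[-0.091,-0.022,0.225,-1.2,-0.1],[-0.091,-0.022,0.225,-1.2,-0.1]], "squeeze": 60}}

```text
time: 19.45
eef_pos: [0.5827, -0.1342, 0.0258]
tcp_rot: [-0.011, 1.0, -0.001, 0.002]
contact_force: [-0.4, 0.3, 3.7]
opening: 0.574
finger_force: 62.1
```

```bash
python3 go.py
python3 - <<'E'
from h import *
im=ctrl.read_camera("side")[:,:,::-1].copy(); cv2.imwrite("pics/side12raw.png",im); o=cv2.imread("pics/side11raw.png")
d=(np.abs(im.astype(int)-o).max(2)>40); print(d[205:262,295:380].sum()); ys,xs=np.nonzero(d[150:270,280:400]); print(xs.min()+280,xs.max()+280,ys.min()+150,ys.max()+150)
W=cal("wrist"); w=ctrl.read_camera("wrist")[:,:,::-1].copy(); cv2.imwrite("pics/wrist12raw.png",w)
S=cal("side"); p=ctrl.get_state()["eef_pos"]; print("tcp side px",proj(S,[p]).round(1))
g=w.min(2)[120:384:11,150:360:9]; print("\n".join(" ".join(f"{v:3d}" for v in r) for r in g))
E
```

```text
t 19.45 tcp [ 582.7 -134.2   25.8] az -178.79 F [-0.4  0.3  3.7] open 0.574 ff 62.1 q [-0.4   0.34  1.89  0.    0.91 -1.99]
738
280 369 150 263
tcp side px [[326.2 237.7]]
159 158 159 159 159 159 159 159 158 159 159 154 157 157  86  82  80  80  78  78  80  81  80  79
160 159 159 159 159 160 159 159 159 159 156 157 156  89  85  82  80  81  80  80  78  79  78  79
159 159 158 158 159 160 159 160 159 159 159 158  95  88  86  81  81  80  81  81  81  78  77  80
159 160 159 160 160 160 159 159 160 159 159 153  89  88  84  82  81  78  78  82  80  78  78  78
159 159 154 161 160 160 159 161 160 160 160  82  87  89  86  83  81  81  79  80  80  78  79  78
158 159 158 160 159 159 159 160 159 157  81  84  90  89  87 154 154  80  82  77  78  78  81  81
 47  44  41  40  40  39  38  38  39  40  45  56  67  73  69  60  58 108 102  70  69  73  75  77
 84  85  87  88  89  90  91  92  88  43  47  55  69  76  71  57  48  45  50  80  77  43  44  43
 83  82  85  85  87  87  89 196  40  42  45  56  73  84  78 181  65  45  44  45  43  65  78  60
 77  80  80  42  44  43 145 191 198 194 201 192 199 187 188 192 
[... 675 characters left out ...]
  53  57  59  60  60  58  57
 99  54  56  56  55  57  41 255 255 255 255 200 214 213 208 201 152  50  61  62  63  62  60  59
 58  55  54  56  55  54  40 255 255 255 255 255 255 247 207 201 137  55  65  67  67  62  60  58
 58  55  55  55  55  55  42 255  44  43  46  64  96 123 124 101 101  67  71  70  65  61  59  58
 40  54  55  55  55  54  53  52  53  53  56  66  89 112 115 100  80  73  72  71  65  59  45  42
 41  55  55  55  54  55  55  55  55  55  56  63  78  97 101  91  80  75  74  67  62  56  44  41
 97  54  54  52  52  53  53  54  56  55  55  60  69  83  87  82  76  73  67  63  58  55  42  39
 54  53  52  55  54  55  55  54  55  54  54  57  61  71  75  75  70  67  63  59  54  52  53  40
```

Gripped now (0.574, 62 N). I'll raise the squeeze and lift slowly with a check.

>>> {"api": "send_rows", "payload": {"steps": [[0,0,0,0,-0.1],[0,0,0,0,-0.1],[0,0,-0.003,0,-0.1],[0,0,-0.007,0,-0.1],[0,0,-0.011,0,-0.1],[0,0,-0.015,0,-0.1]], "squeeze": 110}}

```text
time: 20.15
eef_pos: [0.5801, -0.1333, 0.0374]
tcp_rot: [-0.01, 1.0, 0.0, -0.001]
contact_force: [0.7, 0.0, -3.3]
opening: 0.54
finger_force: 112.9
```

```bash
python3 go.py "440 -125 60 181.2" "450 0 100 181.2"
```

```text
t 20.15 tcp [ 580.1 -133.3   37.4] az -178.8 F [ 0.7  0.  -3.3] open 0.54 ff 112.9 q [-0.4   0.32  1.89 -0.    0.93 -1.99]
440 -125 60 181.2 -> [139.9  11.2 -22.3] turn 0.0
450 0 100 181.2 -> [127.3 136.  -62.3] turn 0.0
```

>>> {"api": "send_rows", "payload": {"steps": [[0,0,-0.015,0,-0.1],[0.015,0.001,-0.022,0,-0.1],[0.045,0.003,-0.025,0,-0.1],[0.08,0.006,-0.03,0,-0.1],[0.115,0.009,-0.035,0,-0.1],[0.14,0.012,-0.045,0,-0.1],[0.14,0.04,-0.06,0,-0.1],[0.14,0.08,-0.065,0,-0.1],[0.138,0.12,-0.065,0,-0.1],[0.135,0.16,-0.065,0,-0.1],[0.13,0.195,-0.065,0,-0.1],[0.13,0.195,-0.065,0,-0.1]]}}

```text
time: 21.35
eef_pos: [0.4468, 0.062, 0.1039]
tcp_rot: [-0.013, 1.0, 0.001, 0.001]
contact_force: [-0.1, -0.5, -3.5]
opening: 0.538
finger_force: 113.6
```

```bash
python3 door.py; python3 go.py "500 130 100 181.2" "572 155 60 181.2" "572 155 18 181.2"
```

```text
door [1.5, 1.51, 1.52, 1.53, 1.54] (np.float64(1.0), 1.54)
t 21.4 tcp [446.8  60.4 103.8] az -178.56 F [ 0.2 -0.3 -3. ] open 0.543 ff 113.6 q [-0.09 -0.09  2.21 -0.    1.03 -1.69]
500 130 100 181.2 -> [-54.9  68.3   3.8] turn 0.2
572 155 60 181.2 -> [-127.5   91.5   43.9] turn 0.2
572 155 18 181.2 -> [-127.4   91.5   85.9] turn 0.2
```

>>> {"api": "send_rows", "payload": {"steps": [[-0.03,0.035,0,0,-0.1],[-0.06,0.07,0,0,-0.1],[-0.1,0.085,0.01,0,-0.1],[-0.127,0.092,0.03,0,-0.1],[-0.127,0.092,0.055,0,-0.1],[-0.127,0.092,0.072,0,-0.1],[-0.127,0.092,0.079,0,-0.1],[-0.127,0.092,0.082,0,-0.1],[-0.127,0.092,0.082,0,-0.1]]}}

```text
time: 22.3
eef_pos: [0.5723, 0.1528, 0.0215]
tcp_rot: [-0.01, 1.0, -0.0, 0.0]
contact_force: [-0.4, -0.1, -2.5]
opening: 0.541
finger_force: 113.8
```

```bash
python3 go.py
```

```text
t 22.3 tcp [572.3 152.8  21.5] az -178.84 F [-0.4 -0.1 -2.5] open 0.541 ff 113.8 q [ 0.09  0.34  1.9  -0.    0.9  -1.5 ]
```

>>> {"api": "send_rows", "payload": {"steps": [[0,0,0.001,0,-0.1],[0,0,0.002,0,-0.1],[0,0,0.0035,0,-0.1],[0,0,0.0035,0,-0.1]]}}

```text
time: 22.7
eef_pos: [0.5724, 0.1534, 0.0184]
tcp_rot: [-0.011, 1.0, -0.0, 0.001]
contact_force: [-2.0, -0.8, 1.7]
opening: 0.543
finger_force: 115.1
```

```bash
python3 go.py
```

```text
t 22.7 tcp [572.4 153.4  18.4] az -178.79 F [-2.  -0.8  1.7] open 0.543 ff 115.1 q [ 0.09  0.35  1.9  -0.    0.89 -1.5 ]
```

Contact with the pad. I'll release and rise, then turn for the rib grasp.

>>> {"api": "send_rows", "payload": {"steps": [[0,0,0.0035,0,0.6],[0,0,0.0035,0,0.6],[0,0,0.0035,0,0.6],[0,0,0.0035,0,0.6],[0,0,-0.02,0,0.6],[0,0,-0.06,0,0.6],[0,0,-0.1,0,0.6],[0.03,0,-0.15,0,0.6],[0.06,0,-0.19,0,0.6],[0.06,0,-0.19,0,0.6]]}}

```text
time: 23.7
eef_pos: [0.5129, 0.1527, 0.2138]
tcp_rot: [-0.011, 1.0, 0.001, 0.005]
contact_force: [1.0, 0.0, 0.7]
opening: 0.802
finger_force: 0.0
```

```bash
python3 go.py
python3 - <<'E'
from mask import *
C=cal("wrist"); im=ctrl.read_camera("wrist")[:,:,::-1].copy(); cv2.imwrite("pics/w13raw.png",im)
T=cal("top"); t=ctrl.read_camera("top")[:,:,::-1].copy(); cv2.imwrite("pics/t13raw.png",t)
S=cal("side"); s=ctrl.read_camera("side")[:,:,::-1].copy(); cv2.imwrite("pics/s13raw.png",s)
q=[.6105,.1535,.02]
for n,CC,i in(("w",C,im),("s",S,s)):
    r=render(CC,unit_polys(),q,z=.004); ys,xs=np.nonzero(r); print(n,xs.min(),xs.max(),ys.min(),ys.max())
    y0,y1,x0,x1=ys.min()-18,min(ys.max()+20,383),xs.min()-18,xs.max()+18; g=i.min(2)
    st=3 if n=="s" else 5
    print(n,"x",x0,"y",y0,"step",st); print("\n".join(" ".join(f"{v:3d}" for v in rr) for rr in g[y0:y1:st,x0:x1:st]))
E
```

```text
t 23.7 tcp [512.9 152.7 213.8] az -178.76 F [1.  0.  0.7] open 0.802 ff 0.0 q [ 0.1  -0.03  1.93  0.    1.23 -1.49]
w 229 270 193 275
w x 211 y 175 step 5
123 123 124 120 102 103 102 104 106 108 107 101  93  83  74  68
123 124 123 119 100 102 102 104 107 111 114 115 113 110 107 104
123 124 124 134 140 176 229 123 109 114 117 119 119 114 109 106
124 123 124 147 231 231 228 173 112 118 122 124 123 117 111 107
124 123 123 186 210 124  42  53  70  84  97 159 128 122 114 109
124 123 123 205 226 247 249 161 161 165 168 167 137 128 119 111
125 123 125 224 253 255 255 163 167 169 173 173 142 132 123 113
123 123 124 226 250 255 255 248 166 171 172 176 194 221 220 220
122 124 124 227 251 255 255 255 129 173 137 178 196 220 220 220
123 124 122 226 250 255 254 255 143 252 203 254 189 221 220 219
123 123 122 225 244 255 245 255 224 255 203 254 209 222 220 220
123 124 128 224 233 255 248 255 231 255 218 254 211 222 221 220
124 123 137 223 222 255 255 255 255 255 254 254 211 221 220 219
124 123 170 222 225 255 255 255 255 255 254 254 210 221 220 219
124 124 191 221 227 255 255 255 255 255 254 254 2
[... 2321 characters left out ...]
  54 134 106 130 133 117  45  75  75  80  77  77  77  83  97 105  88  90  89
 69  30  36  35  27  29  59  58  55 109  45  78  79  78  75  77  79  80  75  77  87  97 105  89  90  89
 35  33  32  86  79  81  27  38  85  78  76  78  78  78  79  79  81  78  77  80  93  99 105  89  88  88
 58  83  78  78  79  77  78  77  78  78  77  78  78  78  77  77  79  76  77  76  92 100 103  89  86  89
 79  76  79  76  77  77  77  77  76  77  75  77  76  78  76  77  75  78  74  76  94 103 101  89  90  82
 74  75  77  77  74  74  76  75  77  75  78  77  76  78  75  76  78  76  75  77  93 103  91  53  59  60
 77  75  75  76  77  76  76  78  76  77  76  76  76  75  76  77  76  75  77  75  92 104  69  63  51  52
```

Run:
```python
from mask import *
C=cal("wrist");S=cal("side");T=cal("top")
# side-view rib mask (neutral, very dark), tight ROI
s=cv2.imread("pics/s13raw.png"); d=(s.max(2)<50).astype(np.uint8); roi=np.zeros_like(d); roi[158:184,262:286]=1
n,l,st,ce=cv2.connectedComponentsWithStats(d*roi); k=1+np.argmax(st[1:,4]); print("side rib",st[k],ce[k].round(1))
rib=[np.array([(x,y,z) for x in(15,35) for y in(-22,22) for z in(34,68)])/1000]
q=[.6105,.1535,.02]
for nm,CC in(("side",S),("wrist",C),("top",T)):
    r=render(CC,rib,q,z=.004); ys,xs=np.nonzero(r); print(nm,"pred rib",xs.min(),xs.max(),ys.min(),ys.max(),xs.mean().round(1),ys.mean().round(1))
# top view: bright unit
t=cv2.imread("pics/t13raw.png"); g=t.min(2); m=(g>150).astype(np.uint8); roi=np.zeros_like(m); roi[150:215,215:262]=1
n,l,st,ce=cv2.connectedComponentsWithStats(m*roi)
print([st[k].tolist() for k in range(1,n) if st[k,4]>15]); r=render(T,unit_polys(),q,z=.004); ys,xs=np.nonzero(r); print("top pred",xs.min(),xs.max(),ys.min(),ys.max())
w=cv2.imread("pics/w13raw.png").min(2)
print("wrist white front rows u=240:",w[185:215:2,240].tolist(),"rib front edge u=246",w[240:275:2,242].tolist())
print(proj(C,[[.6105-.055,.1535,.038],[.6105+.015,.1535,.038],[.6105+.015,.1535,.072],[.6105+.035,.1535,.072]]).round(1).tolist())
```

```text
side rib [265 161  14  16 164] [271.5 168.3]
side pred rib 265 281 159 177 272.9 168.0
wrist pred rib 232 268 254 282 250.0 268.2
top pred rib 233 247 165 174 240.0 169.4
[]
top pred 233 249 162 197
wrist white front rows u=240: [227, 230, 231, 197, 62, 40, 81, 204, 255, 255, 255, 255, 255, 255, 206] rib front edge u=246 [255, 255, 255, 255, 255, 63, 45, 46, 46, 45, 43, 52, 65, 66, 64, 61, 60, 65]
[[250.8, 204.9], [249.7, 254.0], [249.6, 268.5], [249.3, 282.4]]
```

Run:
```python
from fit import *
w=cv2.imread("pics/w13raw.png").min(2).astype(int)
for v in(206,230,240,246): print(v,w[v,222:282:2].tolist())
q=(.6105,.1535,.02)
C=cal("wrist")
for x,y in((-55,26),(-55,-26),(15,26),(15,-26)): print((x,y),proj(C,[[q[0]+x/1e3,q[1]+y/1e3,.038]]).round(1))
s=cv2.imread("pics/s13raw.png").min(2).astype(int)
for v in range(158,180,2): print(v,s[v,258:288].tolist())
S=cal("side")
for x,y,z in((15,22,68),(15,-22,68),(35,-22,68),(35,22,68),(15,-22,34),(15,22,34)): print((x,y,z),proj(S,[[q[0]+x/1e3,q[1]+y/1e3,.004+z/1e3]]).round(1), proj(S,[[q[0]-.007+x/1e3,q[1]+y/1e3,.004+z/1e3]]).round(1))
```

```text
206 [124, 137, 225, 228, 234, 255, 255, 255, 255, 255, 255, 247, 165, 162, 165, 171, 170, 170, 171, 173, 174, 175, 173, 174, 156, 138, 139, 133, 128, 124]
230 [162, 223, 224, 224, 223, 252, 255, 255, 255, 216, 255, 255, 255, 255, 224, 255, 255, 255, 255, 247, 228, 254, 254, 254, 222, 222, 223, 222, 222, 221]
240 [209, 222, 222, 221, 218, 251, 255, 255, 255, 255, 255, 255, 255, 255, 255, 255, 255, 255, 255, 254, 254, 254, 254, 251, 217, 221, 222, 221, 221, 221]
246 [219, 221, 220, 220, 219, 249, 255, 255, 255, 255, 255, 255, 255, 255, 255, 255, 255, 255, 255, 255, 255, 255, 254, 253, 233, 222, 222, 221, 220, 220]
(-55, 26) [[271.4 205.3]]
(-55, -26) [[230.1 204.5]]
(15, 26) [[269.2 254.3]]
(15, -26) [[230.3 253.6]]
158 [71, 72, 75, 70, 72, 76, 77, 72, 73, 74, 72, 76, 75, 76, 75, 75, 76, 76, 75, 74, 75, 75, 76, 75, 75, 78, 76, 76, 75, 74]
160 [76, 77, 74, 74, 76, 75, 78, 79, 68, 74, 69, 48, 58, 70, 77, 73, 78, 75, 73, 72, 72, 75, 75, 75, 76, 77, 73, 78, 77, 75]
162 [76, 76, 75, 77, 71, 77, 78, 43, 15, 24, 26, 29, 28, 22, 22, 60, 73, 79, 78, 76, 78, 75, 77, 76, 76, 77, 78, 75, 78, 77]
1
[... 627 characters left out ...]
74 [179, 173, 188, 183, 183, 183, 185, 186, 190, 200, 153, 97, 27, 6, 7, 17, 14, 13, 6, 1, 70, 208, 194, 193, 196, 195, 66, 75, 79, 78]
176 [126, 193, 191, 174, 181, 188, 185, 185, 185, 185, 189, 193, 203, 142, 61, 0, 0, 69, 67, 164, 139, 176, 156, 103, 83, 96, 70, 77, 74, 78]
178 [173, 137, 129, 129, 145, 192, 188, 179, 186, 186, 186, 186, 189, 192, 198, 168, 193, 178, 154, 100, 99, 102, 105, 106, 106, 112, 67, 74, 75, 75]
(15, 22, 68) [[266.  160.8]] [[264.1 161.5]]
(15, -22, 68) [[275.2 167.7]] [[273.3 168.5]]
(35, -22, 68) [[280.5 165.5]] [[278.7 166.3]]
(35, 22, 68) [[271.3 158.7]] [[269.5 159.5]]
(15, -22, 34) [[274.6 177.2]] [[272.7 178. ]]
(15, 22, 34) [[265.6 170.2]] [[263.7 171. ]]
```

```bash
python3 go.py "629 154 150 91.2"
```

```text
t 23.85 tcp [511.9 152.1 207.5] az -178.79 F [ 0.1 -0.8 -0.5] open 0.798 ff 0.0 q [ 0.1  -0.02  1.93 -0.    1.23 -1.49]
629 154 150 91.2 -> [-117.    -0.6   57.6] turn 90.0
```

>>> {"api": "send_rows", "payload": {"steps": [[-0.02,0,0,8,-0.06],[-0.04,0,0,16,-0.06],[-0.06,0,0,24,-0.06],[-0.08,0,0,32,-0.06],[-0.1,0,0.01,40,-0.06],[-0.117,-0.001,0.02,48,-0.06],[-0.117,-0.001,0.03,56,-0.06],[-0.117,-0.001,0.04,64,-0.06],[-0.117,-0.001,0.05,72,-0.06],[-0.117,-0.001,0.058,80,-0.06],[-0.117,-0.001,0.058,88,-0.06],[-0.117,-0.001,0.058,90,-0.06]]}}

```text
time: 25.05
eef_pos: [0.6276, 0.1531, 0.1447]
tcp_rot: [0.701, 0.713, -0.002, -0.002]
contact_force: [1.4, 0.4, 0.7]
opening: 0.474
finger_force: 0.0
```

```bash
python3 go.py "629 154 52 91.2"
python3 - <<'E'
from h import *
C=cal("wrist"); w=ctrl.read_camera("wrist")[:,:,::-1].copy(); cv2.imwrite("pics/w14raw.png",w)
q=(.604,.1535,.02); c,s=np.cos(q[2]),np.sin(q[2])
for x,y,z in((15,22,68),(35,22,68),(15,-22,68),(35,-22,68),(-55,26,34),(55,26,34),(-55,26,0),(55,26,0)):
    X=x/1e3;Y=y/1e3; print((x,y,z),proj(C,[[q[0]+c*X-s*Y,q[1]+s*X+c*Y,.004+z/1e3]]).round(1)[0])
g=w.min(2); print("\n".join(str(v)+": "+" ".join(f"{k:3d}" for k in g[v,150:320:6]) for v in range(170,300,8)))
E
```

```text
t 25.05 tcp [627.6 153.1 144.7] az 90.99 F [1.4 0.4 0.7] open 0.474 ff 0.0 q [ 0.08  0.29  1.71 -0.    1.15  0.07]
629 154 52 91.2 -> [ 0.9  2.  92.7] turn -0.2
(15, 22, 68) [241.4 172.4]
(35, 22, 68) [264.9 172.4]
(15, -22, 68) [242.1 220. ]
(35, -22, 68) [264.3 219.9]
(-55, 26, 34) [170.3 160.2]
(55, 26, 34) [284.2 159.9]
(-55, 26, 0) [179.2 154. ]
(55, 26, 0) [280.7 153.8]
170:  58  57  70  94  94 149 148 113  89  90  80  80 143 145 144 145 121  52  61  65 131 142 144 115  95  57  55  63 115
178:  82  91 147 170 161 149 149 148 148 148 148 148 255 217 149 149 117  54  63  68 126 148 148 111  96  56  57  57 116
186: 119 115 183 221 221 143 146 141  98  98 107 108 136 145 144 145 124  53  63  69 123 144 145 106  92 112 116 112 116
194: 116 118 175 221 221 152 146 146 147 147 148 148 148 148 149 149 144  55  63  70 127 148 150 210 155 115 114 115 115
202: 116 115 120 151 187 177 171 168 143 143 143 142 243 245 244 173 166  52  64  71 143 169 173 209 116 116 115 115 115
210: 115 115 115 115 115 114 113 112 114 113 117 115 114 120 140 180 196  52  62  71 178 206 213 219 116 115 116 115
[... 635 characters left out ...]
108  37  75 119  66  33  71 115 115 114 115 115 114 113 113 112 112 113  49  41 119 120  37  36
266: 112 112 111 112 111  36  37 120 120  33  33  90 114 115 115 115 114 115 113 112 112 111 112  46  40  62 120  95  37
274: 112 111 111  82  36  38  38  37 123  38  33 114 115 115 115 115 115 114 110 111 109 109 111  64  40  69  51  38  38
282: 110  92  47  36  37  38  37  37  37  40  32  54  56  54  54  55  56  60  96  95  94  95  96  92  37  40  39  38  39
290:  37  37  38  37  38  37  35  37  37  38  34  56  55  55  56  55  57  56  60  63  64  64  62  60  39  39  39  39  40
298:  37  37  38  38  37  37  37  37  37  40  31  35  34  38  38  43  43  47  51  55  58  59  56  56  36  38  37  37  39
```

Run:
```python
from h import *
C=cal("wrist"); w=cv2.imread("pics/w14raw.png")
q=(.604,.1535,.02); c,s=np.cos(q[2]),np.sin(q[2])
for x,y,z in((-55,-26,34),(55,-26,34),(-55,-26,0),(55,-26,0),(15,-22,34),(35,-22,34)):
    X=x/1e3;Y=y/1e3; print((x,y,z),proj(C,[[q[0]+c*X-s*Y,q[1]+s*X+c*Y,.004+z/1e3]]).round(1)[0])
g=w.min(2)
for v in(150,160,170,195): print(v,"L",g[v,154:186:2].tolist(),"rib",g[v,240:276:2].tolist(),"R",g[v,276:300:2].tolist())
for u in(200,220,256,262,282): print(u,"col",g[110:222:4,u].tolist())
```

```text
(-55, -26, 34) [174.8 210.1]
(55, -26, 34) [282.2 210.1]
(-55, -26, 0) [182.8 199.2]
(55, -26, 0) [279.1 199.1]
(15, -22, 34) [243.  206.4]
(35, -22, 34) [262.6 206.4]
150 L [58, 58, 56, 56, 62, 94, 94, 95, 95, 95, 95, 94, 95, 95, 95, 94] rib [95, 96, 96, 96, 97, 97, 98, 99, 99, 100, 100, 100, 100, 100, 99, 99, 99, 99] R [98, 97, 98, 97, 96, 96, 95, 96, 96, 95, 95, 95]
160 L [57, 57, 57, 56, 64, 92, 94, 94, 95, 95, 94, 115, 142, 144, 144, 144] rib [144, 145, 145, 145, 145, 144, 144, 143, 143, 143, 141, 141, 141, 141, 143, 143, 144, 143] R [144, 144, 144, 145, 146, 144, 115, 95, 96, 96, 95, 95]
170 L [57, 57, 58, 56, 70, 93, 95, 94, 94, 94, 94, 108, 146, 149, 149, 148] rib [145, 144, 145, 121, 51, 47, 52, 55, 58, 61, 63, 65, 65, 66, 73, 131, 142, 142] R [142, 143, 144, 144, 145, 143, 115, 96, 96, 95, 96, 81]
195 L [115, 117, 119, 116, 174, 219, 220, 220, 221, 221, 221, 221, 218, 155, 147, 146] rib [148, 148, 150, 143, 59, 49, 52, 57, 61, 63, 67, 70, 71, 72, 73, 127, 147, 147] R [147, 147, 148, 149, 149, 153, 209, 220, 219, 148, 114, 116]
200 col [97, 95, 95, 95, 95, 94, 94, 95, 94, 95, 95, 126, 134, 146, 147, 90, 145, 148, 150, 98, 152, 147, 74, 143, 255, 113, 116, 115]
220 col [94, 95, 95, 95, 95, 94, 95, 94, 94, 95, 94, 131, 136, 145, 146, 95, 145, 146, 141, 110, 150, 148, 70, 164, 255, 114, 117, 115]
256 col [62, 91, 98, 98, 99, 98, 98, 99, 99, 99, 99, 132, 138, 103, 56, 58, 59, 60, 60, 60, 60, 61, 61, 60, 60, 60, 57, 116]
262 col [64, 81, 98, 98, 99, 98, 98, 99, 99, 99, 100, 132, 139, 93, 62, 65, 66, 67, 68, 69, 68, 69, 69, 70, 70, 70, 68, 115]
282 col [56, 56, 93, 97, 98, 98, 97, 95, 96, 96, 97, 132, 140, 147, 145, 144, 146, 148, 147, 145, 149, 150, 149, 173, 250, 213, 210, 116]
```

```bash
python3 go.py
python3 - <<'E'
from fit import *
ctrl.read_camera("wrist"); C=cal("wrist"); p=ctrl.get_state()["eef_pos"]; w=ctrl.read_camera("wrist")[:,:,::-1].copy(); cv2.imwrite("pics/w15raw.png",w); g=w.min(2).astype(int)
print(p.round(4), ctrl.get_state()["eef_pos"].round(4), ctrl.get_state()["dq"].round(3))
for v in(160,170,195): print(v,"L",g[v,166:190:2].tolist(),"rib",g[v,240:276:2].tolist(),"R",g[v,278:300:2].tolist())
for u in(205,256,262): print(u,"col",g[146:222:2,u].tolist())
q=(.604,.1535,.02); c,s=np.cos(q[2]),np.sin(q[2])
for x,y,z in((15,22,68),(35,22,68),(15,-22,68),(35,-22,68),(-55,26,34),(55,26,34),(-55,-26,34),(55,-26,34)):
    X=x/1e3;Y=y/1e3; print((x,y,z),proj(C,[[q[0]+c*X-s*Y,q[1]+s*X+c*Y,.004+z/1e3]]).round(1)[0])
E
```

```text
t 25.1 tcp [627.8 153.1 145.1] az 91.03 F [ 1.  -0.3  0.8] open 0.468 ff 0.0 q [ 0.08  0.29  1.71 -0.    1.15  0.06]
[0.6279 0.1532 0.1456] [0.628  0.1532 0.1461] [ 0.001 -0.014 -0.008  0.     0.003 -0.005]
160 L [94, 94, 93, 94, 94, 123, 144, 144, 144, 145, 144, 145] rib [145, 144, 145, 144, 144, 143, 143, 142, 142, 142, 141, 141, 141, 143, 143, 143, 143, 143] R [143, 145, 145, 145, 141, 108, 96, 95, 95, 95, 94]
170 L [94, 94, 95, 95, 94, 109, 145, 148, 149, 147, 148, 146] rib [144, 144, 145, 105, 46, 48, 52, 55, 58, 61, 63, 64, 65, 66, 81, 139, 142, 142] R [143, 144, 145, 145, 140, 104, 96, 96, 96, 95, 73]
195 L [220, 220, 221, 221, 221, 221, 214, 148, 146, 147, 146, 146] rib [148, 149, 149, 116, 49, 48, 52, 57, 60, 63, 66, 69, 70, 71, 80, 135, 146, 146] R [148, 147, 149, 147, 163, 218, 221, 204, 121, 115, 115]
205 col [94, 95, 95, 101, 131, 132, 135, 145, 146, 146, 147, 137, 75, 107, 148, 146, 148, 151, 137, 74, 113, 147, 150, 145, 148, 121, 71, 133, 171, 255, 255, 173, 115, 117, 116, 115, 116, 118]
256 col [99, 100, 99, 115, 133, 133, 139, 142, 91, 56, 57, 57, 58, 59, 59, 59, 60, 60, 59, 59, 61, 60, 60, 61, 61, 60, 60, 59, 59, 59, 58, 59, 58, 59, 57, 81, 117, 117]
262 col [100, 100, 99, 115, 132, 132, 138, 141, 93, 61, 62, 64, 64, 65, 66, 65, 66, 68, 67, 67, 68, 68, 69, 69, 68, 69, 68, 69, 68, 69, 68, 68, 69, 68, 67, 86, 116, 117]
(15, 22, 68) [241.1 172.2]
(35, 22, 68) [264.5 172.2]
(15, -22, 68) [241.6 219.6]
(35, -22, 68) [263.7 219.6]
(-55, 26, 34) [170.2 159.8]
(55, 26, 34) [283.7 159.9]
(-55, -26, 34) [174.7 209.8]
(55, -26, 34) [281.8 210. ]
```

```bash
python3 go.py "632.5 155 52 91.2"
```

```text
t 25.2 tcp [628.  153.2 146.1] az 91.23 F [-0.   0.2 -0.5] open 0.472 ff 0.0 q [ 0.08  0.29  1.71 -0.    1.15  0.06]
632.5 155 52 91.2 -> [ 1.7  4.9 94.1] turn 0.0
```

>>> {"api": "send_rows", "payload": {"steps": [[0.002,0.005,0.03,0,-0.06],[0.002,0.005,0.06,0,-0.06],[0.002,0.005,0.085,0,-0.06],[0.002,0.005,0.095,0,-0.06],[0.002,0.005,0.096,0,-0.06],[0.002,0.005,0.096,0,-0.9],[0.002,0.005,0.096,0,-0.9],[0.002,0.005,0.096,0,-0.9],[0.002,0.005,0.096,0,-0.9]], "squeeze": 80}}

```text
time: 26.1
eef_pos: [0.6345, 0.1558, 0.0548]
tcp_rot: [0.7, 0.715, 0.001, 0.001]
contact_force: [-1.9, -0.0, 1.2]
opening: 0.186
finger_force: 78.5
```

```bash
python3 go.py
```

```text
t 26.1 tcp [634.5 155.8  54.8] az 91.21 F [-1.9 -0.   1.2] open 0.186 ff 78.5 q [0.09 0.41 1.74 0.   0.99 0.06]
```

>>> {"api": "send_rows", "payload": {"steps": [[0,0,-0.02,0,-0.9],[0,0,-0.06,0,-0.9],[0,0,-0.1,0,-0.9],[0,0,-0.1,0,-0.9]]}}

```text
time: 26.5
eef_pos: [0.6383, 0.1561, 0.1615]
tcp_rot: [0.7, 0.715, 0.006, 0.005]
contact_force: [1.3, 0.5, -1.1]
opening: 0.186
finger_force: 78.7
```

```bash
python3 - <<'E'
from fit import *
import h
c=ctrl.calibration("wrist"); T=np.eye(4); az=np.radians(174.72); T[:3,:3]=np.array([[np.cos(az),np.sin(az),0],[np.sin(az),-np.cos(az),0],[0,0,-1]]); T[:3,3]=[.4371,.2158,.2005]
W=(np.array(c["intrinsics"]),c["k1"],np.linalg.inv(T@np.array(c["tool_from_camera"])))
pts={"-y near outer":(437,257),"-y near inner":(452,250),"+y near inner":(533,222),"+y near outer":(556,230),"-y far inner":(517,431),"+y far in":(597,405),"+y far out":(608,402)}
for k,v in pts.items(): print(k,at(W,np.array(v)/1.5625,.058).round(4)[0,:2])
# expected cradle wall top corners
q=(.4935,.3095,.302); cc,s=np.cos(q[2]),np.sin(q[2])
for x,y in((-75,-31),(-75,31),(75,-31),(75,31)): print((x,y),(q[0]+cc*x/1e3-s*y/1e3).round(4),(q[1]+s*x/1e3+cc*y/1e3).round(4), (proj(W,[[q[0]+cc*x/1e3-s*y/1e3,q[1]+s*x/1e3+cc*y/1e3,.058]])*1.5625).round(0))
im=cv2.imread("pics/w1raw.png"); g=im.max(2).astype(int)
for v in(165,180,195,210,225): print(v,g[v,280:392:3].tolist())
E
python3 go.py
```

```text
-y near outer [0.4253 0.2487]
-y near inner [0.4213 0.2595]
+y near inner [0.407 0.316]
+y near outer [0.414  0.3319]
-y far inner [0.5738 0.3042]
+y far in [0.5557 0.3672]
+y far out [0.5538 0.3757]
(-75, -31) 0.4311 0.2576 [[450. 264.]]
(-75, 31) 0.4127 0.3168 [[534. 230.]]
(75, -31) 0.5743 0.3022 [[514. 432.]]
(75, 31) 0.5559 0.3614 [[590. 406.]]
165 [142, 56, 47, 42, 136, 147, 148, 148, 148, 148, 148, 152, 150, 149, 147, 148, 149, 150, 149, 255, 255, 93, 31, 31, 32, 58, 58, 62, 196, 201, 201, 200, 203, 203, 204, 202, 201, 202]
180 [102, 113, 142, 49, 43, 38, 127, 151, 151, 150, 150, 149, 150, 153, 151, 149, 149, 147, 152, 149, 253, 255, 250, 27, 32, 28, 50, 56, 56, 146, 203, 204, 204, 204, 204, 204, 205, 205]
195 [108, 105, 101, 118, 132, 42, 38, 34, 135, 153, 151, 152, 151, 152, 153, 153, 152, 150, 150, 149, 154, 255, 255, 255, 132, 30, 32, 35, 58, 58, 70, 201, 202, 203, 201, 201, 204, 203]
210 [114, 110, 105, 139, 177, 207, 232, 37, 35, 39, 255, 255, 255, 255, 255, 255, 255, 255, 255, 255, 255, 255, 255, 255, 254, 255, 36, 34, 38, 57, 61, 62, 169, 201, 201, 203, 203, 202]
225 [197, 197, 198, 197, 197, 199, 199, 248, 242, 57, 57, 63, 255, 255, 255, 255, 255, 255, 255, 255, 255, 254, 254, 255, 255, 255, 255, 182, 51, 55, 60, 76, 79, 102, 204, 204, 203, 203]
t 26.5 tcp [638.3 156.1 161.5] az 91.21 F [ 1.3  0.5 -1.1] open 0.186 ff 78.7 q [ 0.09  0.29  1.68 -0.    1.16  0.06]
```

Run:
```python
from h import *
c=ctrl.calibration("wrist"); T=np.eye(4); az=np.radians(174.72); T[:3,:3]=np.array([[np.cos(az),np.sin(az),0],[np.sin(az),-np.cos(az),0],[0,0,-1]]); T[:3,3]=[.4371,.2158,.2005]
W=(np.array(c["intrinsics"]),c["k1"],np.linalg.inv(T@np.array(c["tool_from_camera"])))
A=at(W,[(291,165),(297,180),(302.5,195),(309,210),(315,225)],.058)[:,:2]; B=at(W,[(354,165),(357.5,180),(363,195),(367.5,210)],.058)[:,:2]
for q in((A,),(B,)):
    p=np.polyfit(q[0][:,0],q[0][:,1],1); print("slope deg",np.degrees(np.arctan(p[0])).round(2),"y at x=.4935",np.polyval(p,.4935).round(4),"resid",(q[0][:,1]-np.polyval(p,q[0][:,0])).round(4))
# top image t13: cradle walls, fit dark wall edges
t=cv2.imread("pics/t13raw.png").max(2).astype(int); TT=cal("top")
for v in(200,210,220,228): print(v,t[v,168:216].tolist())
```

```text
slope deg 18.3 y at x=.4935 0.283 resid [ 0.0001  0.0001 -0.0004  0.0001  0.0001]
slope deg 17.22 y at x=.4935 0.3485 resid [ 0.0004 -0.0008  0.0002  0.0001]
200 [119, 118, 118, 116, 105, 84, 63, 51, 52, 87, 140, 180, 199, 203, 204, 202, 202, 202, 202, 205, 205, 205, 205, 204, 204, 206, 207, 197, 164, 109, 65, 62, 98, 139, 151, 134, 119, 113, 100, 86, 88, 80, 75, 82, 88, 82, 69, 67]
210 [119, 120, 119, 119, 119, 120, 115, 101, 77, 59, 50, 62, 105, 159, 194, 204, 207, 206, 204, 204, 205, 206, 206, 207, 207, 207, 206, 207, 209, 208, 194, 156, 101, 61, 67, 104, 135, 139, 119, 100, 104, 106, 97, 99, 110, 106, 89, 75]
220 [119, 119, 121, 119, 119, 120, 119, 119, 118, 111, 94, 71, 56, 52, 73, 122, 169, 197, 205, 206, 204, 204, 204, 203, 206, 208, 208, 207, 207, 205, 207, 207, 203, 185, 142, 90, 61, 77, 115, 128, 112, 93, 83, 76, 76, 84, 85, 76]
228 [120, 120, 120, 120, 119, 119, 119, 118, 120, 120, 119, 112, 95, 73, 57, 53, 69, 116, 164, 195, 204, 204, 205, 204, 203, 203, 205, 206, 208, 207, 206, 205, 205, 206, 203, 188, 149, 97, 61, 54, 60, 70, 71, 67, 57, 54, 56, 60]
```

Run:
```python
from h import *
T=cal("top")
for z,p in((.058,[(196.6,200),(199.6,210),(202.4,220),(204.7,228)]),(.008,[(178.2,200),(181,210),(183.7,220),(185.9,228)])):
    a=at(T,np.array(p)+[.0,.0],z); f=np.polyfit(a[:,0],a[:,1],1); print(z,np.degrees(np.arctan(f[0])).round(2),np.polyval(f,.4935).round(4))
# lips: wrist w1 white base / lip, side raw: lengthwise extent from side image wall ends
S=cal("side")
s=cv2.imread("pics/side0raw.png").max(2).astype(int)
# -y wall top near and far corners (from crop view): (196.5,172.5) outer-near hidden, far top (230.3,152.2)
print(at(S,[(230.3,152.3),(196.2,172.3),(213.3,144.8),(178.3,163.7)],.058).round(4).tolist(), at(S,[(231.3,166.7)],.002).round(4).tolist())
print(at(T,[(172.2,192.5),(174.8,192.3),(193.5,187),(196.2,187),(184.5,238.5),(187.5,238.2),(206,232.5),(209,232)],.058).round(4).tolist())
```

```text
0.058 17.44 0.2798
0.008 17.15 0.3456
[[0.5758, 0.2937, 0.058], [0.4345, 0.2585, 0.058], [0.5554, 0.3625, 0.058], [0.4123, 0.3284, 0.058]] [[0.5789, 0.2944, 0.002]]
[[0.5569, 0.3711, 0.058], [0.5576, 0.3628, 0.058], [0.5753, 0.3035, 0.058], [0.5753, 0.2949, 0.058], [0.4096, 0.3264, 0.058], [0.4105, 0.317, 0.058], [0.4286, 0.2595, 0.058], [0.4302, 0.2501, 0.058]]
```

```bash
python3 go.py "517 322 150 107.4" "517 322 62 107.4"
```

```text
t 26.5 tcp [638.3 156.1 161.5] az 91.21 F [ 1.3  0.5 -1.1] open 0.186 ff 78.7 q [ 0.09  0.29  1.68 -0.    1.16  0.06]
517 322 150 107.4 -> [ 168.4 -118.     9.9] turn -16.2
517 322 62 107.4 -> [ 168.3 -119.3   97.9] turn -16.2
```

>>> {"api": "send_rows", "payload": {"steps": [[0.03,-0.021,0,-3,-0.9],[0.06,-0.042,0,-6,-0.9],[0.09,-0.063,0,-9,-0.9],[0.12,-0.084,0,-12,-0.9],[0.15,-0.105,0,-15,-0.9],[0.168,-0.118,0.005,-16.2,-0.9],[0.168,-0.118,0.01,-16.2,-0.9],[0.168,-0.118,0.01,-16.2,-0.9],[0.168,-0.118,0.01,-16.2,-0.9]]}}

```text
time: 27.4
eef_pos: [0.5125, 0.3202, 0.1425]
tcp_rot: [0.592, 0.806, -0.001, -0.0]
contact_force: [-0.2, -0.0, -1.5]
opening: 0.187
finger_force: 78.7
```

```bash
python3 - <<'E'
from h import *
ctrl.read_camera("wrist"); C=cal("wrist"); w=ctrl.read_camera("wrist")[:,:,::-1].copy(); cv2.imwrite("pics/w16raw.png",w); g=w.max(2).astype(int)
ctr=np.array([.493,.3135]);a=np.radians(17.4);u=np.array([np.cos(a),np.sin(a)]);n=np.array([-u[1],u[0]])
for x,y,z in((-60,31,58),(0,31,58),(60,31,58),(-60,31,8),(0,31,8),(-60,-31,58),(60,-31,58),(0,45,8),(0,39,58)): print((x,y,z),proj(C,[np.r_[ctr+u*x/1e3+n*y/1e3,z/1e3]]).round(1)[0])
p=ctrl.get_state()["eef_pos"]; b=p[:2]-u*.025
for x,y,z in((-55,26,34),(-55,26,0),(55,26,34),(-55,-26,34),(55,-26,34)): print("unit",(x,y,z),proj(C,[np.r_[b+u*x/1e3+n*y/1e3,p[2]-.0508+z/1e3]]).round(1)[0])
for uu in(120,160,190,210,230,290): print(uu,g[80:230:3,uu].tolist())
E
python3 go.py
```

```text
(-60, 31, 58) [159.4 160.9]
(0, 31, 58) [227.1 160.7]
(60, 31, 58) [294.8 160.6]
(-60, 31, 8) [174.3 151.5]
(0, 31, 8) [231.  151.4]
(-60, -31, 58) [166.1 224.9]
(60, -31, 58) [291.8 224.7]
(0, 45, 8) [230.6 138. ]
(0, 39, 58) [226.9 151.7]
unit (-55, 26, 34) [129.1 188.5]
unit (-55, 26, 0) [147.5 175.6]
unit (55, 26, 34) [296.9 188.1]
unit (-55, -26, 34) [139.  258.2]
unit (55, -26, 34) [293.3 257.9]
120 [231, 232, 231, 231, 231, 232, 233, 134, 114, 113, 112, 112, 112, 112, 114, 114, 112, 112, 113, 113, 112, 112, 112, 114, 115, 114, 114, 113, 114, 114, 114, 114, 113, 113, 113, 113, 114, 114, 113, 230, 234, 233, 232, 233, 233, 232, 232, 232, 233, 234]
160 [231, 232, 233, 233, 231, 231, 232, 231, 132, 111, 112, 112, 112, 113, 114, 112, 112, 113, 113, 112, 110, 45, 36, 37, 37, 39, 43, 115, 112, 109, 110, 110, 131, 163, 163, 161, 171, 176, 176, 176, 177, 150, 86, 173, 177, 179, 184, 183, 88, 132]
190 [232, 232, 232, 232, 185, 113, 114, 115, 114, 114, 114, 114, 113, 111, 114, 112, 113, 113, 112, 167, 164, 35, 35, 39, 39, 38, 40, 173, 181, 175, 180, 176, 171, 162, 162, 161, 171, 176, 176,
[... 221 characters left out ...]
, 161, 162, 171, 176, 176, 176, 176, 177, 176, 178, 176, 179, 183, 182, 177, 173]
230 [230, 231, 232, 134, 114, 112, 112, 114, 115, 114, 114, 115, 115, 112, 112, 112, 113, 114, 114, 156, 181, 41, 37, 95, 123, 123, 84, 174, 185, 181, 182, 181, 166, 161, 161, 162, 172, 177, 177, 177, 177, 175, 177, 179, 176, 180, 183, 182, 177, 174]
290 [229, 224, 113, 113, 113, 113, 113, 113, 113, 114, 113, 113, 114, 115, 115, 113, 114, 112, 111, 139, 183, 66, 42, 43, 46, 46, 44, 138, 183, 180, 179, 180, 181, 176, 162, 163, 173, 176, 176, 174, 175, 174, 175, 176, 174, 176, 176, 176, 174, 171]
t 27.5 tcp [513.1 320.2 143.2] az 107.31 F [ 1.1  0.5 -1.9] open 0.184 ff 78.7 q [ 0.39  0.2   1.82 -0.    1.12  0.09]
```

The wrist view confirms both cradle wall and unit edges within about 1 px of prediction. I'll correct a few mm and lower.

```bash
python3 go.py "516.9 321 70 107.4" "516.9 321 60 107.4"
```

```text
t 27.5 tcp [513.1 320.2 143.2] az 107.31 F [ 1.1  0.5 -1.9] open 0.184 ff 78.7 q [ 0.39  0.2   1.82 -0.    1.12  0.09]
516.9 321 70 107.4 -> [-0.4  3.9 73.2] turn -0.1
516.9 321 60 107.4 -> [-0.4  3.9 83.2] turn -0.1
```

>>> {"api": "send_rows", "payload": {"steps": [[0,0.001,0.02,0,-0.9],[0,0.001,0.04,0,-0.9],[0,0.001,0.055,0,-0.9],[0,0.001,0.055,0,-0.9],[0,0.001,0.055,0,-0.9],[0,0.001,0.055,0,-0.9]]}}

```text
time: 28.1
eef_pos: [0.5143, 0.3217, 0.0897]
tcp_rot: [0.592, 0.806, 0.001, 0.001]
contact_force: [0.3, 0.5, -2.8]
opening: 0.188
finger_force: 78.8
```

```bash
python3 go.py "516.9 321 70 107.4" "516.9 321 60 107.4"
```

```text
t 28.1 tcp [514.3 321.7  89.7] az 107.38 F [ 0.3  0.5 -2.8] open 0.188 ff 78.8 q [ 0.39  0.27  1.84 -0.    1.02  0.09]
516.9 321 70 107.4 -> [-1.4  2.2 19.7] turn -0.0
516.9 321 60 107.4 -> [-1.4  2.2 29.7] turn -0.0
```

>>> {"api": "send_rows", "payload": {"steps": [[-0.0015,0.002,0.004,0,-0.9],[-0.0015,0.002,0.01,0,-0.9],[-0.0015,0.002,0.016,0,-0.9],[-0.0015,0.002,0.022,0,-0.9],[-0.0015,0.002,0.026,0,-0.9],[-0.0015,0.002,0.028,0,-0.9],[-0.0015,0.002,0.028,0,-0.9]]}}

```text
time: 28.8
eef_pos: [0.5153, 0.3205, 0.0598]
tcp_rot: [0.592, 0.806, -0.0, -0.0]
contact_force: [-0.1, -0.2, -2.5]
opening: 0.187
finger_force: 78.7
```

```bash
python3 go.py
```

```text
t 28.8 tcp [515.3 320.5  59.8] az 107.4 F [-0.1 -0.2 -2.5] open 0.187 ff 78.7 q [ 0.39  0.31  1.85 -0.    0.98  0.09]
```

>>> {"api": "send_rows", "payload": {"steps": [[0,0,0.001,0,-0.9],[0,0,0.002,0,-0.9],[0,0,0.002,0,-0.9],[0,0,0.002,0,-0.1],[0,0,0.002,0,-0.1],[0,0,0.002,0,-0.1],[0,0,-0.02,0,-0.1],[0,0,-0.06,0,-0.1],[0,0,-0.1,0,-0.1],[0,0,-0.12,0,-0.1],[0,0,-0.12,0,-0.1],[0,0,-0.12,0,-0.1]]}}

```text
time: 30.0
eef_pos: [0.5154, 0.3205, 0.1801]
tcp_rot: [0.592, 0.806, 0.0, 0.0]
contact_force: [-0.7, 1.0, -0.3]
opening: 0.451
finger_force: 0.0
```

```bash
python3 go.py; python3 door.py
python3 - <<'E'
from h import *
ctrl.read_camera("wrist"); C=cal("wrist"); w=ctrl.read_camera("wrist")[:,:,::-1].copy(); cv2.imwrite("pics/w17raw.png",w); g=w.max(2).astype(int)
ctr=np.array([.493,.3135]);a=np.radians(17.4);u=np.array([np.cos(a),np.sin(a)]);n=np.array([-u[1],u[0]])
for x,y,z in((0,31,58),(0,-31,58),(-55,26,42),(55,26,42),(-55,-26,42),(55,-26,42),(15,-22,76),(35,-22,76),(-65,0,18),(65,0,18)): print((x,y,z),proj(C,[np.r_[ctr+u*x/1e3+n*y/1e3,z/1e3]]).round(1)[0])
for uu in(200,215,230): print(uu,g[140:240:3,uu].tolist())
for v in(185,195,205): print(v,g[v,150:310:3].tolist())
E
```

```text
t 30.0 tcp [515.4 320.5 180.1] az 107.4 F [-0.7  1.  -0.3] open 0.451 ff 0.0 q [ 0.39  0.17  1.78 -0.    1.19  0.09]
door [1.5, 1.51, 1.52, 1.53, 1.54] (np.float64(1.0), 1.54)
(0, 31, 58) [229.  153.2]
(0, -31, 58) [230.4 210.6]
(-55, 26, 42) [178.8 155.3]
(55, 26, 42) [281.8 155.3]
(-55, -26, 42) [182.5 201.2]
(55, -26, 42) [280.3 201.2]
(15, -22, 76) [243.9 208.9]
(35, -22, 76) [263.8 208.9]
(-65, 0, 18) [177.2 173.5]
(65, 0, 18) [287.5 173.5]
200 [31, 35, 36, 34, 88, 156, 165, 165, 154, 94, 166, 166, 169, 85, 163, 167, 164, 87, 161, 162, 124, 32, 33, 48, 85, 84, 141, 220, 219, 220, 219, 220, 221, 218]
215 [33, 36, 36, 37, 74, 156, 164, 165, 148, 104, 167, 167, 167, 85, 166, 166, 163, 86, 163, 162, 127, 30, 32, 44, 87, 84, 139, 219, 220, 219, 221, 108, 36, 38]
230 [33, 47, 73, 45, 75, 156, 164, 164, 163, 164, 165, 167, 169, 164, 164, 166, 167, 167, 165, 165, 106, 33, 33, 41, 87, 85, 126, 219, 217, 218, 220, 218, 217, 218]
185 [219, 217, 222, 221, 222, 220, 219, 227, 255, 255, 255, 166, 168, 168, 167, 168, 167, 167, 166, 167, 167, 167, 167, 166, 168, 167, 168, 168, 168, 167, 168, 70, 50, 57, 63, 71, 78, 87, 163, 165, 165, 165, 165, 161, 166, 165, 159, 163, 165, 169, 216, 215, 220, 219]
195 [220, 220, 219, 219, 218, 218, 218, 218, 255, 255, 214, 255, 253, 163, 163, 161, 162, 161, 161, 161, 161, 162, 162, 162, 161, 161, 161, 163, 163, 162, 164, 81, 52, 57, 64, 73, 79, 89, 162, 165, 165, 165, 164, 153, 150, 151, 194, 255, 255, 255, 210, 217, 217, 217]
205 [222, 220, 221, 221, 219, 217, 94, 31, 34, 32, 33, 32, 34, 33, 33, 33, 33, 33, 33, 33, 32, 31, 33, 33, 33, 33, 33, 34, 34, 35, 40, 44, 51, 58, 66, 74, 81, 87, 92, 95, 96, 93, 90, 85, 77, 70, 60, 53, 46, 39, 157, 219, 218, 213]
```

The unit lies in the cradle with its edges within a pixel of the predicted seated pose. The door is still propped at about 1.5 rad and the gripper is clear.

```bash
python3 -c "
from plant import ctrl
print(ctrl.sign_off())"
```

```text
the job is handed in; nothing more can be done
None
```

The job is handed in at about 30 s: the door is propped on the wedge at about 1.5 rad and the unit was set on the pad, re-gripped by its rib and lowered into the cradle, all checked from camera numbers; I did not re-measure the bystanders, and the sign-off returned no verdict.

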